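# Pack the door wedges head to tail in the clamp tray

### The arm

A 6-joint arm with a two-finger parallel gripper is mounted at the origin on a cart in front of the work surface, level with it; the furniture and walls round the work are solid. World frame = base frame: x ahead of the robot, y to its left, z up, the work surface at z = 0. Lengths are in mm, angles in rad, forces in N, time in s.
With the tool pointing down it reaches from about 425 to 925 mm from the base axis. Payload 12.5 kg.
Tool frame: the origin (TCP) lies midway between the tips of the shut fingers; the grasp point (between the pads) lies 19 mm behind it; z points along the fingers, y is the line along which they close (so a half turn about z gives the same grasp; the last joint's range is limited). The gripper opens to 85 mm and grips with 20 to 120 N. Pads are 22 mm wide; open, the fingers measure 114 mm over their backs; the gripper's body (76 mm by 85 mm) begins 54 mm behind the grasp point. The pads swing forward as they close: fully open they stand 13 mm farther back than shut.
Start: joints at [0.997, 0.491, 1.559, -0, 1.092, -0.106], TCP at [281.815, 557.878, 210.427] pointing down, gripper open.
Joint ranges: [-3.1, 3.1], [-0.84, 2.19], [0.05, 2.79], [-1.13, 4.28], [0.06, 2.93], [-2.69, 2.69]. Speed limits (rad/s): [2.22, 2.22, 2.79, 3.14, 3.14, 3.14].

### API

Orientations are given as a unit quaternion [w, x, y, z].
In Python, from station import manip, viewer gives the robot as it stands.
- The arm moves only by the tool jog_arm, never from a script. Its argument "plan" is a list of rows, each a list of 2 entries, a list of its own where there are three numbers: the shift along the world's x, y, z in m, then the turn about the world's z in rad. A call has 1 to 20 rows; each row is the pose to reach, as a shift and turn from the pose commanded when the call began; what a row does not reach only later rows make up. A row lasts 1/12 s, in which the tool goes at most 41.7 mm and 7.16 degrees, less where a joint would pass 70% of its speed; a pose out of reach is approached as far as the arm can. A call with a gripper value outside its range is refused whole. "jaw" is the opening, from 0 (shut) to 1 (fully open), set as the call begins (left out, the last holds). The fingers move at their own pace and stop on an object; "force" is the grip in N (left out, the last holds). Time passes only in rows, so rows that repeat a pose let the fingers close. It gives the time, the measured TCP pose, the force, the opening and the grip force at its end, in the units of the state.
- manip.get_obs(): the state, without advancing time (a new reading comes with each control period).
- viewer.get_image(name): name is "scene" or "top" or "wrist"; returns a dict with "pixels" (384x512x3 uint8, red, green, blue), "vertical_fov" (degrees; the focal length in pixels is half the picture's height over the tangent of half this angle, whatever the lens; pixels are square), "cx", "cy" (the principal point, pixels), "D" ([k1, k2, p1, p2, k3] as OpenCV has them; the pictures are not rectified), "R" (3x3) and "t" (3): a world point X has camera coordinates R X + t; the wrist camera has in their place "tool_from_camera" (4x4, takes a point from camera to tool coordinates, whose origin is the TCP and whose axes are the flange's). Camera axes: x right, y down, z forward; pixel columns grow to the right and rows downward; lengths in mm; the calibration is good to about 2 mm. A picture is of the moment at which its call begins: read the wrist's pose just before it. There is no depth.
- manip.close_job(): hands the job in; it is judged then, once.
The state is a dict: "time_s": time; "qpos": joint angles; "joint_vel": joint speeds; "effort": joint torques, N m; "tool_pos": TCP position; "orientation": TCP orientation; "force": force on the tool from outside, world axes, zero at the start; "moment": the same for the moment, N m; "width": finger opening in mm; "grasp_force": force on a finger pad.
Only numpy, scipy, OpenCV 4.12 (cv2) and the standard library are available. Lean on these libraries where they do the work, as an engineer would, in place of code of your own. Each camera call takes 0.05 s, during which the arm holds its last target. There are 200 camera calls.

### The job

The clamp tray is wound shut: first wind its handwheel counter-clockwise by the crank until the jaw is fully open. Then put all the orange door wedges lying on the desk away in its two compartments: each flat on the tray floor and lengthwise with its black tab up, at most two to a compartment and packed head to tail so that they fill it (an odd one may lie alone). When all are in, wind the handwheel clockwise until its white pointer stands at the red mark and the jaw has closed behind the wedges, leaving the mug, tape dispenser and mouse where they are.

Things in the scene. Friction and masses are not known exactly. Their poses are not given: they have to be found in the camera images.
- wedge1_tab (a point): centre of the black tab on an orange door wedge (wedge1; None if absent). Tab 12 mm along x, 22 along y, 18 mm up and 17 down to the wedge's top; pinch it along x. Wedge lies on its side, 30 mm high, underside 47 mm below here, 0.2 kg; z up, x to its thin end. Thick end x=-52 mm, 54 wide; thin end x=+68, 22 wide. Straight side y=-20; sloping side y=+34 (thick) to +2 (thin). Lower edges chamfered 2.5
- wedge2_tab (a point): centre of the black tab on an orange door wedge (wedge2; None if absent). Tab 12 mm along x, 22 along y, 18 mm up and 17 down to the wedge's top; pinch it along x. Wedge lies on its side, 30 mm high, underside 47 mm below here, 0.2 kg; z up, x to its thin end. Thick end x=-52 mm, 54 wide; thin end x=+68, 22 wide. Straight side y=-20; sloping side y=+34 (thick) to +2 (thin). Lower edges chamfered 2.5
- wedge3_tab (a point): centre of the black tab on an orange door wedge (wedge3; None if absent). Tab 12 mm along x, 22 along y, 18 mm up and 17 down to the wedge's top; pinch it along x. Wedge lies on its side, 30 mm high, underside 47 mm below here, 0.2 kg; z up, x to its thin end. Thick end x=-52 mm, 54 wide; thin end x=+68, 22 wide. Straight side y=-20; sloping side y=+34 (thick) to +2 (thin). Lower edges chamfered 2.5
- wedge4_tab (a point): centre of the black tab on an orange door wedge (wedge4; None if absent). Tab 12 mm along x, 22 along y, 18 mm up and 17 down to the wedge's top; pinch it along x. Wedge lies on its side, 30 mm high, underside 47 mm below here, 0.2 kg; z up, x to its thin end. Thick end x=-52 mm, 54 wide; thin end x=+68, 22 wide. Straight side y=-20; sloping side y=+34 (thick) to +2 (thin). Lower edges chamfered 2.5
- tray: grey and aluminium clamp tray fixed to the desk; origin on the desk under the middle of the packed space. Stands on feet: floor at z=12 mm, walls to z=36 mm. Two open compartments centred at x=-44.5 and +44.5 mm, each 81 mm wide in x, 8 mm divider between; two wedges head to tail, straight sides outward and sloping sides together, fill one with 5 mm to spare. Fixed end fence: face at y=+61.5 mm; jaw at the -y end
- jaw (a joint): travel (m) of the sliding jaw, a bar 24 mm high across both compartments, driven by the wheel at 8 mm per rad; its face stands at the tray's y = -90.3 mm + this value, and moves to +y as it closes
- wheel (a joint): angle (rad) of the handwheel on the white dial at the tray's -y end; grows clockwise seen from above, range -0.1 to 4.4. At 3.6 the white pointer at the crank's foot points to the red mark on the dial (the tray's -x side from the axis) and the jaw leaves the wedges 3 mm of play. Stays where left; takes about 0.1 N m. Below 0.6 counts as fully open; starts at 3.95 to 4.35, too tight for a wedge
- wheel_axis (a point): point on the handwheel's upright axis, level with the middle of the crank; fixed to the tray, 180 mm from its origin towards -y
- crank (a point): middle of the upright black crank of the handwheel, a fixed round post 18 mm thick and 42 mm tall, 40 mm out from the axis, standing on the steel wheel (92 mm across, its top 22 mm below this point); the post does not spin on the wheel
- mug: white mug, 85 mm across, bystander; origin under its centre
- tape_dispenser: black tape dispenser 143 mm long, bystander; origin under its centre
- mouse: white computer mouse, bystander; origin under its centre
Things that resemble listed ones, but are neither listed nor needed, are in the scene too. Leave any blue look-alike of the part that bears wedge1_tab alone.

How it is judged:
By the outcome, as a careful person would: the job done as asked, in the order asked, and still so for the second after the job is handed in, with the robot touching nothing.
Of wedge1, wedge2, wedge3, wedge4 only 3 to 4 are there at a start; the rules pass over those that are not, and their reading is None.
At some moment in a run one of wedge1, wedge2, wedge3, wedge4 may be knocked a few centimetres aside while the robot is not near it.
Once in a run the grip may slacken for a moment while it holds something.
It also fails if it takes over 210 s, if anything falls off the work surface, if the arm or the gripper's body presses on something with over 40 N, if the wrist force passes 120 N, or if a joint passes its speed limit or range.

## Working session

There is one attempt and no reset: what is moved stays moved. The work goes in short steps, Python scripts to look and compute and a tool call to move; the robot and the scene stay as the last step left them, time stands still between calls to the robot, and variables do not carry over. Pictures are saved under pics/ and viewed, at most 14 in all, crops included, and the job is handed in when it is done.

Besides the shell and the picture viewer there is one more tool, called by a JSON object that holds its "api" and its "payload", one argument or row to a line. jog_arm: Moves the arm, as the interface text tells. Its arguments: {"type":"object","properties":{"plan":{"type":"array","items":{"type":"array"}},"jaw":{"type":"number"},"force":{"type":"number"}},"required":["plan"]}

```bash
mkdir -p pics; ls; cat > h.py <<'E'
import numpy as np, cv2
from station import manip, viewer
from scipy.spatial.transform import Rotation as Ro
def snap(name,fn):
    o=manip.get_obs(); im=viewer.get_image(name)
    cv2.imwrite('pics/'+fn+'.png',im['pixels'][:,:,::-1]); 
    d={k:np.array(v) for k,v in im.items() if k!='pixels'}
    d['tp']=np.array(o['tool_pos']); d['q']=np.array(o['orientation'])
    np.savez('pics/'+fn+'.npz',**d); return im
def cam(fn):
    d=dict(np.load('pics/'+fn+'.npz')); f=192/np.tan(np.radians(d['vertical_fov'])/2)
    K=np.array([[f,0,d['cx']],[0,f,d['cy']],[0,0,1.]])
    if 'R' in d: R,t=d['R'],d['t']
    else:
        T=d['tool_from_camera']; Rt=Ro.from_quat(np.roll(d['q'],-1)).as_matrix()
        Rc=Rt@T[:3,:3]; c=Rt@T[:3,3]+d['tp']; R=Rc.T; t=-R@c
    return K,d['D'],R,t.ravel()
def back(fn,px,z):
    "pixels -> world points at height z"
    K,D,R,t=cam(fn); p=cv2.undistortPoints(np.array(px,float).reshape(-1,1,2),K,D).reshape(-1,2)
    r=np.c_[p,np.ones(len(p))]@R; c=-R.T@t
    z=np.broadcast_to(z,len(p)); return c+r*((z-c[2])/r[:,2])[:,None]
def proj(fn,X):
    K,D,R,t=cam(fn); return cv2.projectPoints(np.array(X,float).reshape(-1,1,3),cv2.Rodrigues(R)[0],t,K,D)[0].reshape(-1,2)
def crop(fn,x0,y0,x1,y1,s,out):
    im=cv2.imread('pics/'+fn+'.png')[y0:y1,x0:x1]; cv2.imwrite('pics/'+out+'.png',cv2.resize(im,None,fx=s,fy=s,interpolation=cv2.INTER_CUBIC))
E
python3 - <<'E'
from h import *
print(manip.get_obs())
a=snap('top','top1')['pixels'];b=snap('scene','sc1')['pixels']
for n in('top1','sc1'):
    K,D,R,t=cam(n);print(K[0,0],D,-R.T@t)
cv2.imwrite('pics/topbig.png',cv2.resize(a[:,:,::-1],(800,600),interpolation=cv2.INTER_CUBIC))
E
```

```text
pics
{'time_s': 0.0, 'qpos': array([ 9.97407176e-01,  4.91571185e-01,  1.55950410e+00, -2.75161408e-05,
        1.09169719e+00, -1.05613591e-01]), 'joint_vel': array([-0.00068434,  0.00072251, -0.000314  ,  0.00109923, -0.00059529,
       -0.00085069]), 'effort': array([ 9.14660886e-04, -6.18453670e+01, -2.61588264e+01,  5.75182935e-05,
        4.12754773e-03,  4.97421308e-05]), 'tool_pos': array([281.65652647, 557.62869366, 209.80171334]), 'orientation': array([-1.84941848e-04,  2.31754975e-01,  9.72774015e-01, -5.60304291e-04]), 'force': array([ 0.11890522,  0.47662694, -0.03352785]), 'moment': array([ 0.03325365,  0.0048399 , -0.00193583]), 'grasp_force': 0.0, 'width': 85.2565298201999}
429.28049786424555 [-0.01383142  0.          0.          0.          0.        ] [ 421.69097366  112.91001155 1629.0253501 ]
369.2320606247443 [-0.10639198  0.          0.          0.          0.        ] [  26.58154292 -481.8054139  1105.62395675]
```

View pics/topbig.png

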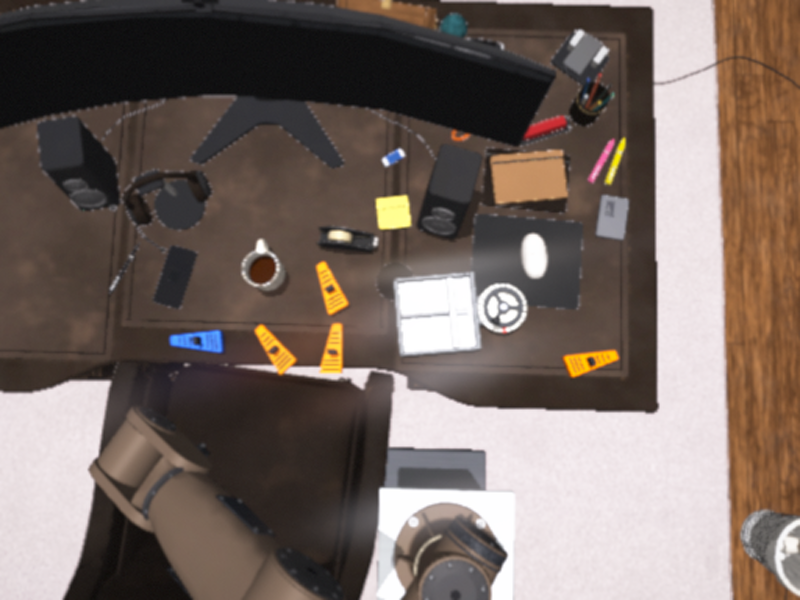

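View pics/sc1.png

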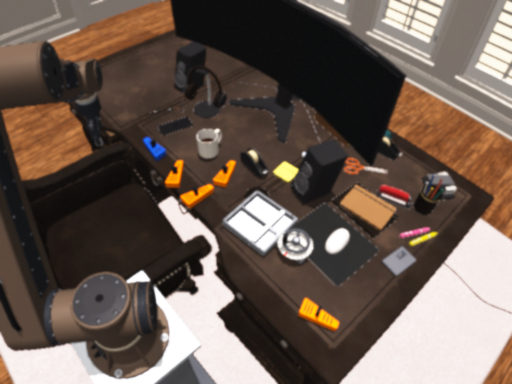

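The pictures show the following.

- **Orange wedges (top, 800x600):** (330,288), (275,348), (333,348) and (592,362).
- **Look-alike to leave:** the blue wedge at (197,341).
- **Tray and wheel:** the tray is at (438,313) and the wheel at (502,307), with the red mark on the robot side.
- **Could be mistaken for a wedge:** the blue wedge, the orange scissors at (460,135) and the pens. None of them fit the orange door wedge description.

Next I check this in a close crop.

```bash
python3 - <<'E'
from h import *
crop('top1',160,150,290,245,6,'c1'); crop('top1',245,165,405,250,5,'c2')
E
```

```text
(no output)
```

View pics/c1.png

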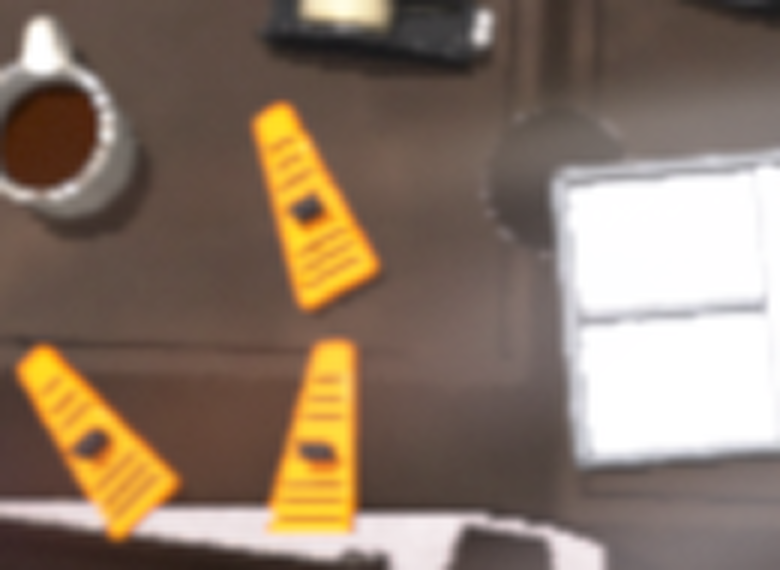

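View pics/c2.png

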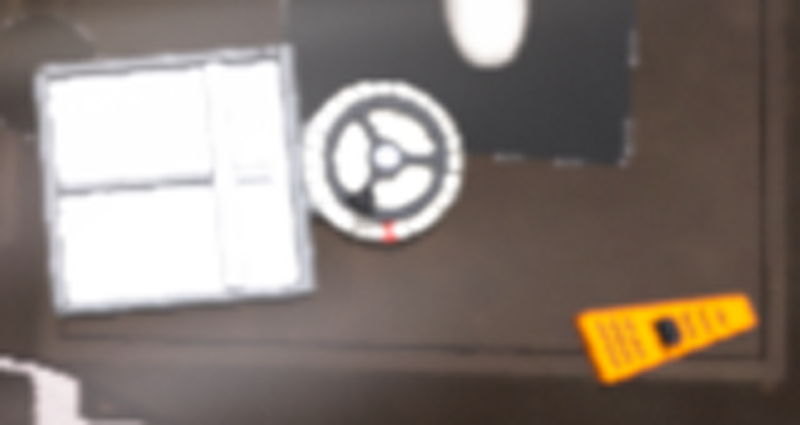

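```bash
cat >> h.py <<'E'
L=np.array([[-52,34],[-52,-20],[68,2],[68,-20],[0,0]],float)
def fit(P,Q):
    "rigid 2d Q->P: returns x,y,th,resid"
    m=Q.mean(0);n=P.mean(0);a=Q-m;b=P-n
    th=np.arctan2((a[:,0]*b[:,1]-a[:,1]*b[:,0]).sum(),(a*b).sum())
    R=np.array([[np.cos(th),-np.sin(th)],[np.sin(th),np.cos(th)]]);t=n-R@m
    return t,th,np.linalg.norm(Q@R.T+t-P,axis=1)
def wedge(fn,px,o=(0,0),s=1,z0=0):
    p=np.array(px,float)/s+o; P=back(fn,p,[30+z0]*4+[47+z0])[:,:2]; t,th,r=fit(P,L[:len(P)])
    return np.round(t,1),round(th,3),np.round(r,1)
E
python3 - <<'E'
from h import *
A=dict(A=[(308,310),(380,267),(252,118),(290,103),(308,207)],B=[(118,538),(182,482),(17,370),(47,345),(92,444)],C=[(268,530),(355,530),(318,342),(357,345),(318,452)])
for k,v in A.items(): print(k,*wedge('top1',v,(160,150),6))
print('D',*wedge('top1',[(578,315),(607,383),(750,293),(757,325),(668,333)],(245,165),5))
T=np.array([(40,68),(58,312),(312,288),(292,48)])/5+(245,165)
P=back('top1',T,36);print(P,np.linalg.norm(P-np.roll(P,1,0),axis=1))
W=np.array([(387,157),(362,200),(390,232),(408,140)])/5+(245,165)
print('axis,crank foot, mark',back('top1',W,[35,35,20,60]))
E
```

```text
A [616.2 287.4] 0.552 [1.4 0.8 2.6 2.4 0.7]
B [467.5 414.7] 0.821 [2.7 1.8 1.7 1.4 1. ]
C [467.1 275.6] 0.026 [2.9 2.8 1.6 3.  2. ]
D [ 458.2 -332.7] -1.176 [1.6 1.  4.1 0.9 1.2]
[[643.85236504 134.01026028  36.        ]
 [462.02563635 116.09015779  36.        ]
 [484.32307007 -71.54995544  36.        ]
 [663.54649242 -54.48042719  36.        ]] [189.51674838 182.70766086 188.9602806  180.03445202]
axis,crank foot, mark [[ 583.2626228  -126.46743555   35.        ]
 [ 550.64920705 -108.11188291   35.        ]
 [ 528.30168594 -131.41456841   20.        ]
 [ 593.65664828 -138.04839958   60.        ]]
```

{"api": "jog_arm", "payload": {
  "plan": [
    [[0.1,-0.25,0.14],-1.5],
    [[0.26,-0.618,0.14],-1.6],
    [[0.26,-0.618,0.14],-1.6],
    [[0.26,-0.618,0.14],-1.6],
    [[0.26,-0.618,0.14],-1.6],
    [[0.26,-0.618,0.14],-1.6],
    [[0.26,-0.618,0.14],-1.6],
    [[0.26,-0.618,0.14],-1.6],
    [[0.26,-0.618,0.14],-1.6],
    [[0.26,-0.618,0.14],-1.6],
    [[0.26,-0.618,0.14],-1.6],
    [[0.26,-0.618,0.14],-1.6],
    [[0.26,-0.618,0.14],-1.6],
    [[0.26,-0.618,0.14],-1.6],
    [[0.26,-0.618,0.14],-1.6],
    [[0.26,-0.618,0.14],-1.6],
    [[0.26,-0.618,0.14],-1.6],
    [[0.26,-0.618,0.14],-1.6],
    [[0.26,-0.618,0.14],-1.6],
    [[0.26,-0.618,0.14],-1.6]
  ],
  "jaw": 0.6
}}

```text
time_s: 1.77
tool_pos: [541.4, -59.6, 350.0]
orientation: [-0.0, 0.859, 0.511, -0.0]
force: [0.1, 0.3, -0.0]
width: 50.9
grasp_force: 0.0
```

{"api": "jog_arm", "payload": {
  "plan": [
    [[0,0,0],-0.8],
    [[0,0,0],-1.59],
    [[0,0,0],-1.59],
    [[0,0,0],-1.59],
    [[0,0,0],-1.59],
    [[0,0,0],-1.59],
    [[0,0,0],-1.59],
    [[0,0,0],-1.59],
    [[0,0,0],-1.59],
    [[0,0,0],-1.59],
    [[0,0,0],-1.59],
    [[0,0,0],-1.59],
    [[0,0,0],-1.59],
    [[0,0,0],-1.59],
    [[0,0,0],-1.59]
  ]
}}

```text
time_s: 3.02
tool_pos: [541.5, -59.0, 350.5]
orientation: [0.0, 0.967, -0.253, -0.0]
force: [-0.4, -0.1, 0.1]
width: 51.2
grasp_force: 0.0
```

```bash
python3 - <<'E'
from h import *
o=manip.get_obs(); print(o['qpos'],o['tool_pos'],o['orientation'],o['time_s'],o['width'])
snap('wrist','w1'); print(np.load('pics/w1.npz')['tool_from_camera'])
crop('w1',0,0,512,384,1.55,'w1b')
E
```

```text
[-2.29847052e-01  2.60104114e-01  1.54465158e+00 -1.88405204e-05
  1.33693431e+00  1.85266840e+00] [541.49096154 -59.02445774 350.45367324] [ 1.04265992e-05  9.67446668e-01 -2.53074972e-01 -4.84186900e-05] 3.0167 51.23896347173004
[[-1.03294407e-04 -9.62182918e-01 -2.72404150e-01  6.90621097e+01]
 [ 9.99999955e-01 -2.31284177e-05 -2.97501467e-04 -5.25653726e-01]
 [ 2.79950553e-04 -2.72404168e-01  9.62182878e-01 -1.65069412e+02]
 [ 0.00000000e+00  0.00000000e+00  0.00000000e+00  1.00000000e+00]]
```

View pics/w1b.png

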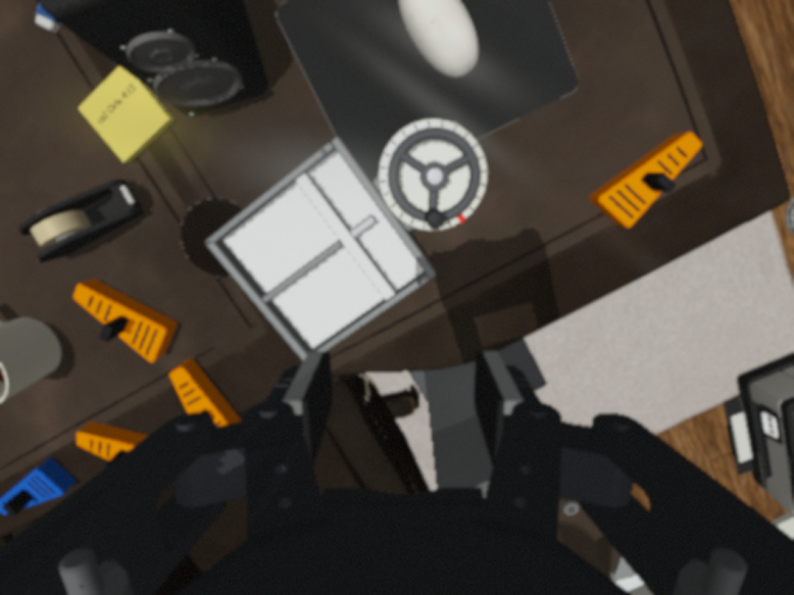

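The wrist picture (794x595) shows the tray's outer corners at (335,140), (207,243), (308,357) and (434,273). The hub is at (434,176), the crank top at (434,217) and the red mark at (461,218).

```bash
cat >> h.py <<'E'
def tri(f1,p1,f2,p2):
    a,b=back(f1,[p1],0)[0],back(f1,[p1],100)[0];c,d=back(f2,[p2],0)[0],back(f2,[p2],100)[0]
    M=np.c_[b-a,-(d-c)];s=np.linalg.lstsq(M,c-a,rcond=None)[0]
    u,v=a+s[0]*(b-a),c+s[1]*(d-c); return (u+v)/2,np.linalg.norm(u-v)
E
python3 - <<'E'
from h import *
g=lambda u,v:(u/1.55,v/1.55)
T=[g(335,140),g(207,243),g(308,357),g(434,273)]
P=back('w1',T,36);print(P,np.linalg.norm(P-np.roll(P,1,0),axis=1))
t=lambda u,v:(245+u/5,165+v/5)
print('hub',tri('w1',g(434,176),'top1',t(387,156)))
print('mark',tri('w1',g(461,218),'top1',t(390,232)))
for z in(40,60,80): print(z,back('w1',[g(434,176),g(434,217)],z)[:,:2].round(1).tolist())
E
python3 -c "
from h import *
crop('w1',130,75,330,235,4,'w1c')"
```

```text
[[667.61887797 -47.20904651  36.        ]
 [645.7717939  137.736356    36.        ]
 [471.33040545 112.51840773  36.        ]
 [488.54068009 -70.1789329   36.        ]] [180.54533124 186.23129971 176.25476708 183.50616291]
hub (array([ 582.95264865, -121.59436781,   55.95723087]), np.float64(4.045683056666905))
mark (array([ 527.97762615, -127.61896305,   33.98373728]), np.float64(3.5297262458159726))
40 [[583.4, -120.8], [545.0, -100.2]]
60 [[584.2, -119.6], [547.4, -99.8]]
80 [[585.0, -118.4], [549.8, -99.5]]
```

View pics/w1c.png

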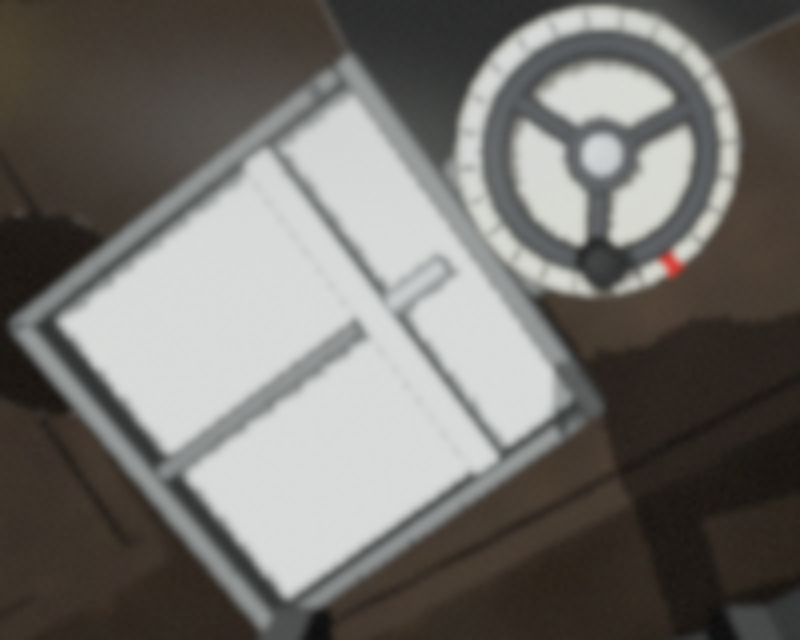

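```bash
python3 - <<'E'
from h import *
K,D,R,t=cam('w1');print(K[0,0],D,-R.T@t)
g=lambda u,v:(130+u/4,75+v/4)
for z in(20,35,45,55):
  p=back('w1',[g(483,150),g(717,150),g(600,30),g(600,268),g(455,150),g(742,150),g(600,150)],z)
  print(z,np.linalg.norm(p[0]-p[1]),np.linalg.norm(p[2]-p[3]),np.linalg.norm(p[4]-p[5]),p[6], (p[0]+p[1])/2,(p[2]+p[3])/2)
for n,s in(('TL',(348,55)),('L',(15,325)),('R',(603,400)),('B',(272,635))): print(n,back('w1',[g(*s)],36)[0])
print('crank top',[back('w1',[g(603,258)],z)[0].round(1) for z in(50,70,90)])
E
```

```text
277.1134302818283 [-0.05880163  0.          0.          0.          0.        ] [601.9803713  -92.38470806 515.51695534]
20 101.3084612065328 100.09648503836328 124.28972508083821 [ 584.1969146  -122.87555728   20.        ] [ 584.2412445  -122.97521219   20.        ] [ 583.53887493 -122.54985424   20.        ]
35 98.24171061054686 97.0664226774151 120.5272990808073 [ 584.73524502 -121.95255609   35.        ] [ 584.77823299 -122.0491943    35.        ] [ 584.09712514 -121.63671254   35.        ]
45 96.19721021322302 95.04638110344968 118.01901508078666 [ 585.09413197 -121.33722196   45.        ] [ 585.13622532 -121.43184905   45.        ] [ 584.46929195 -121.02795141   45.        ]
55 94.15270981589907 93.02633952948422 115.5107310807661 [ 585.45301892 -120.72188784   55.        ] [ 585.49421764 -120.81450379   55.        ] [ 584.84145876 -120.41919028   55.        ]
TL [669.02192348 -49.74507237  36.        ]
L [646.34733654 136.86913126  36.        ]
R [489.69723043 -72.30739802  36.        ]
B [466.06574964 117.53911735  36.        ]
crank top [array([ 546.3, -101.5,   50. ]), array([ 548.7, -101.1,   70. ]), array([ 551.1, -100.7,   90. ])]
```

{"api": "jog_arm", "payload": {
  "plan": [
    [[0.008,-0.041,-0.04],-0.03],
    [[0.008,-0.041,-0.15],-0.03],
    [[0.008,-0.041,-0.22],-0.03],
    [[0.008,-0.041,-0.22],-0.03],
    [[0.008,-0.041,-0.22],-0.03],
    [[0.008,-0.041,-0.22],-0.03],
    [[0.008,-0.041,-0.22],-0.03],
    [[0.008,-0.041,-0.22],-0.03]
  ],
  "jaw": 0.6
}}

```text
time_s: 3.73
tool_pos: [549.7, -100.8, 130.2]
orientation: [0.0, 0.963, -0.269, -0.001]
force: [0.0, -0.2, -0.0]
width: 51.4
grasp_force: 0.0
```

```bash
python3 - <<'E'
from h import *
o=manip.get_obs(); print(o['tool_pos'],o['orientation'],o['time_s'])
snap('wrist','w2');crop('w2',0,0,512,384,1.5,'w2b')
print(proj('w2',[[585,-121.2,48],[550.5,-100.8,91],[550.5,-100.8,48]])*1.5)
E
```

```text
[ 549.67433855 -100.83285623  130.1864202 ] [ 1.74580645e-06  9.63205841e-01 -2.68762917e-01 -1.00146522e-03] 3.7333
[[388.76292117 217.26948229]
 [389.50683051 304.78982199]
 [389.45506277 282.54701279]]
```

View pics/w2b.png

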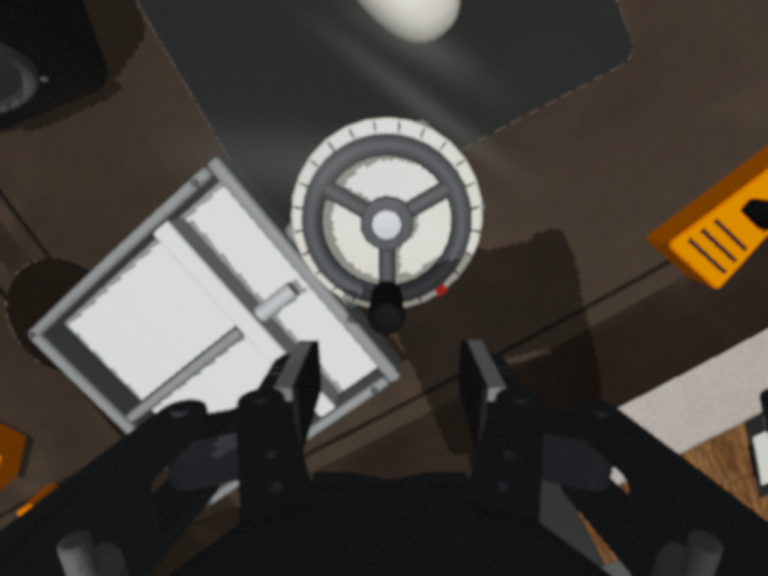

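```bash
python3 - <<'E'
from h import *
from scipy.optimize import least_squares
a=lambda u,v:(130+u/4,75+v/4); b=lambda u,v:(u/1.5,v/1.5)
def f(p):
    x,y,W,th=p; c=lambda z:[x+40*np.cos(th),y+40*np.sin(th),z]
    r=np.array([np.cos(th),np.sin(th)]); n=np.array([-r[1],r[0]])*46
    X=[[x,y,W],c(W+43),[x+n[0],y+n[1],W-4],[x-n[0],y-n[1],W-4]]
    return np.r_[(proj('w1',X)-[a(601,152),a(603,258),a(486,150),a(715,150)]).ravel(),(proj('w2',X)-[b(387,221),b(387,318),b(471,215),b(302,215)]).ravel()]
s=least_squares(f,[585,-121,48,2.6]);x,y,W,th=s.x
print(s.x,s.fun.round(1),x+40*np.cos(th),y+40*np.sin(th))
c=b(440,290); print('mark', back('w2',[c],30))
E
```

```text
[ 581.69048423 -118.77011881   31.69902577    2.58258519] [ -1.2   2.1  -1.5   1.9  54.2   3.9 -56.8   1.2   0.8  -0.2   0.  -10.5
  -7.5   4.1   9.7   2.7] 547.7792076693067 -97.55631852961267
mark [[ 524.37572774 -124.34954394   30.        ]]
```

```bash
python3 - <<'E'
from h import *
from scipy.optimize import least_squares
a=lambda u,v:(130+u/4,75+v/4); b=lambda u,v:(u/1.5,v/1.5)
def f(p):
    x,y,W,th=p; c=lambda z:[x+40*np.cos(th),y+40*np.sin(th),z]
    r=np.array([np.cos(th),np.sin(th)]); n=np.array([-r[1],r[0]])*46
    X=[[x,y,W],c(W+43),[x+n[0],y+n[1],W-4],[x-n[0],y-n[1],W-4]]
    return np.r_[(proj('w1',X)-[a(601,152),a(603,258),a(715,150),a(486,150)]).ravel(),(proj('w2',X)-[b(387,221),b(387,318),b(471,215),b(302,215)]).ravel()]
s=least_squares(f,[585,-121,48,2.6]);x,y,W,th=s.x
print(s.x,s.fun.round(1),x+40*np.cos(th),y+40*np.sin(th))
E
```

```text
[ 587.18352883 -121.13195931   71.02129304    2.6040401 ] [ 0.2 -1.6  0.6  0.5  0.8 -0.2 -0.7 -1.9 -0.3 -1.5 -0.2 -0.8 -0.3  1.7
  0.4  2.5] 552.8249516535238 -100.65054885250524
```

```bash
python3 - <<'E'
from h import *
a=lambda u,v:(130+u/4,75+v/4); b=lambda u,v:(u/1.5,v/1.5)
for n,p,q in(('hub',a(601,152),b(387,221)),('ctop',a(603,258),b(387,318)),('mark',a(672,265),b(440,290)),('rim far',a(600,30),b(387,133)),('foot',a(603,262),b(387,290)),('trayTL',a(348,55),b(215,160)),('trayL',a(15,325),b(33,335)),('R',a(603,400),b(397,376))):
    print(n,tri('w1',p,'w2',q))
E
```

```text
hub (array([ 584.97278836, -120.20067034,   62.01268236]), np.float64(0.31067412793377835))
ctop (array([ 553.80310597, -100.6390419 ,  117.30017668]), np.float64(1.443531911043193))
mark (array([ 529.20506411, -125.29312914,   45.64842698]), np.float64(0.6035084619935908))
rim far (array([ 627.44125809, -145.67459407,   25.9452899 ]), np.float64(0.304780909137431))
foot (array([547.20081764, -99.34800409,  55.0912002 ]), np.float64(4.254415533196432))
trayTL (array([668.05312548, -49.88318266,  39.41804453]), np.float64(1.0308723377961462))
trayL (array([645.93876279, 137.475009  ,  34.79179332]), np.float64(1.0403928656489962))
R (array([493.08741387, -72.46604245,  48.89453017]), np.float64(1.0547047175403892))
```

{"api": "jog_arm", "payload": {
  "plan": [
    [[0.002,0,-0.03],0],
    [[0.002,0,-0.053],0],
    [[0.002,0,-0.053],0],
    [[0.002,0,-0.053],0]
  ]
}}

```text
time_s: 4.12
tool_pos: [552.4, -101.1, 79.0]
orientation: [0.0, 0.963, -0.269, 0.001]
force: [-0.7, 0.6, 0.2]
width: 51.3
grasp_force: 0.0
```

{"api": "jog_arm", "payload": {
  "plan": [
    [[0,0,0],0],
    [[0,0,0],0],
    [[0,0,0],0],
    [[0,0,0],0],
    [[0,0,0],0],
    [[0,0,0],0]
  ],
  "jaw": 0,
  "force": 25
}}

```text
time_s: 4.62
tool_pos: [552.6, -101.3, 79.2]
orientation: [0.0, 0.963, -0.27, 0.001]
force: [-1.3, 1.1, 9.4]
width: 16.4
grasp_force: 24.2
```

{"api": "jog_arm", "payload": {
  "plan": [
    [[0,0,0.006],0],
    [[0,0,0.006],0],
    [[0,0,0.006],0]
  ],
  "jaw": 0.4
}}

```text
time_s: 4.87
tool_pos: [552.1, -101.2, 84.2]
orientation: [0.0, 0.963, -0.27, 0.001]
force: [-0.3, -0.0, 1.1]
width: 34.1
grasp_force: 0.0
```

{"api": "jog_arm", "payload": {
  "plan": [
    [[0,0,0],0],
    [[0,0,0],0],
    [[0,0,0],0],
    [[0,0,0],0],
    [[0,0,0],0]
  ],
  "jaw": 0,
  "force": 25
}}

```text
time_s: 5.28
tool_pos: [551.8, -101.1, 83.6]
orientation: [0.0, 0.963, -0.27, -0.0]
force: [-1.6, 1.2, 6.1]
width: 15.4
grasp_force: 24.3
```

```bash
cat >> h.py <<'E'
def arc(p0,C,ths):
    d=np.array(p0)-C; out=[]
    for th in ths:
        c,s=np.cos(th),np.sin(th); v=np.array([c*d[0]-s*d[1],s*d[0]+c*d[1]])-d
        out.append([[round(v[0]/1000,4),round(v[1]/1000,4),0],round(th,2)])
    print(str(out).replace(' ',''))
E
python3 - <<'E'
from h import *
arc([551.8,-101.1],[585.8,-121],np.arange(1,21)*.1)
E
```

```text
[[[np.float64(-0.0018),np.float64(-0.0035),0],np.float64(0.1)],[[np.float64(-0.0033),np.float64(-0.0072),0],np.float64(0.2)],[[np.float64(-0.0044),np.float64(-0.0109),0],np.float64(0.3)],[[np.float64(-0.0051),np.float64(-0.0148),0],np.float64(0.4)],[[np.float64(-0.0054),np.float64(-0.0187),0],np.float64(0.5)],[[np.float64(-0.0053),np.float64(-0.0227),0],np.float64(0.6)],[[np.float64(-0.0048),np.float64(-0.0266),0],np.float64(0.7)],[[np.float64(-0.004),np.float64(-0.0304),0],np.float64(0.8)],[[np.float64(-0.0027),np.float64(-0.0342),0],np.float64(0.9)],[[np.float64(-0.0011),np.float64(-0.0378),0],np.float64(1.0)],[[np.float64(0.0008),np.float64(-0.0412),0],np.float64(1.1)],[[np.float64(0.0031),np.float64(-0.0444),0],np.float64(1.2)],[[np.float64(0.0057),np.float64(-0.0473),0],np.float64(1.3)],[[np.float64(0.0086),np.float64(-0.05),0],np.float64(1.4)],[[np.float64(0.0117),np.float64(-0.0524),0],np.float64(1.5)],[[np.float64(0.0151),np.float64(-0.0545),0],np.float64(1.6)],[[np.float64(0.0186),np.float64(-0.0562),0],np.float64(1.7)],[[np.float64(0.0223),np.float64(-0.0575),0],np.float64(1.8)],[[np.float64(0.0262),np.float64(-0.0585),0],np.float64(1.9)],[[np.float64(0.0301),np.float64(-0.0591),0],np.float64(2.0)]]
```

{"api": "jog_arm", "payload": {
  "plan": [
    [[-0.0018,-0.0035,0],0.1],
    [[-0.0033,-0.0072,0],0.2],
    [[-0.0044,-0.0109,0],0.3],
    [[-0.0051,-0.0148,0],0.4],
    [[-0.0054,-0.0187,0],0.5],
    [[-0.0053,-0.0227,0],0.6],
    [[-0.0048,-0.0266,0],0.7],
    [[-0.004,-0.0304,0],0.8],
    [[-0.0027,-0.0342,0],0.9],
    [[-0.0011,-0.0378,0],1.0]
  ]
}}

```text
time_s: 6.12
tool_pos: [551.4, -138.3, 83.6]
orientation: [-0.0, 0.974, 0.227, 0.001]
force: [5.0, 9.6, 3.6]
width: 15.4
grasp_force: 24.3
```

```bash
python3 - <<'E'
from h import *
np.set_printoptions(legacy='1.25')
arc([550.7,-138.9],[585.8,-121],np.arange(1,20)*.105)
E
```

```text
[[[0.0021,-0.0036,0],0.1],[[0.0045,-0.0069,0],0.21],[[0.0073,-0.01,0],0.32],[[0.0103,-0.0128,0],0.42],[[0.0137,-0.0152,0],0.52],[[0.0173,-0.0172,0],0.63],[[0.0211,-0.0189,0],0.74],[[0.025,-0.0202,0],0.84],[[0.029,-0.021,0],0.94],[[0.0332,-0.0215,0],1.05],[[0.0373,-0.0214,0],1.16],[[0.0414,-0.021,0],1.26],[[0.0454,-0.0201,0],1.36],[[0.0494,-0.0188,0],1.47],[[0.0531,-0.0171,0],1.58],[[0.0567,-0.015,0],1.68],[[0.0601,-0.0126,0],1.78],[[0.0631,-0.0098,0],1.89],[[0.0659,-0.0067,0],2.0]]
```

{"api": "jog_arm", "payload": {
  "plan": [
    [[0.0021,-0.0036,0],0.1],
    [[0.0045,-0.0069,0],0.21],
    [[0.0073,-0.01,0],0.32],
    [[0.0103,-0.0128,0],0.42],
    [[0.0137,-0.0152,0],0.52],
    [[0.0173,-0.0172,0],0.63],
    [[0.0211,-0.0189,0],0.74],
    [[0.025,-0.0202,0],0.84],
    [[0.029,-0.021,0],0.94],
    [[0.0332,-0.0215,0],1.05],
    [[0.0373,-0.0214,0],1.16],
    [[0.0414,-0.021,0],1.26],
    [[0.0454,-0.0201,0],1.36],
    [[0.0494,-0.0188,0],1.47],
    [[0.0531,-0.0171,0],1.58],
    [[0.0567,-0.015,0],1.68],
    [[0.0601,-0.0126,0],1.78],
    [[0.0631,-0.0098,0],1.89],
    [[0.0659,-0.0067,0],2.0]
  ]
}}

```text
time_s: 7.7
tool_pos: [614.2, -143.7, 83.4]
orientation: [-0.003, 0.335, 0.942, 0.0]
force: [-14.2, 8.7, 13.1]
width: 15.4
grasp_force: 25.3
```

```bash
python3 - <<'E'
from h import *
np.set_printoptions(legacy='1.25')
o=manip.get_obs();print(o['qpos'],o['tool_pos'],o['force'],o['moment'])
arc([616.6,-145.6],[585.8,-121],np.arange(1,11)*.1)
E
```

```text
[-3.34910718e-01  6.43626411e-01  1.65873212e+00  1.22258000e-03
  8.46008623e-01 -1.22423705e+00] [ 614.2039989  -143.7115026    83.36871742] [-14.17676375   8.73748206  13.14679557] [ 1.6140836   2.49373484 -0.08019189]
[[[0.0023,0.0032,0],0.1],[[0.0043,0.0066,0],0.2],[[0.0059,0.0102,0],0.3],[[0.0071,0.0139,0],0.4],[[0.008,0.0178,0],0.5],[[0.0085,0.0217,0],0.6],[[0.0086,0.0256,0],0.7],[[0.0083,0.0296,0],0.8],[[0.0076,0.0334,0],0.9],[[0.0065,0.0372,0],1.0]]
```

{"api": "jog_arm", "payload": {
  "plan": [
    [[0.0013,0.0037,0],0.1],
    [[0.0028,0.0074,0],0.2],
    [[0.0044,0.011,0],0.3],
    [[0.0056,0.0147,0],0.4],
    [[0.0065,0.0186,0],0.5],
    [[0.007,0.0225,0],0.6],
    [[0.0071,0.0264,0],0.7],
    [[0.0068,0.0304,0],0.8],
    [[0.0061,0.0342,0],0.9],
    [[0.005,0.038,0],1.0],
    [[0.005,0.038,0],1.0]
  ]
}}

```text
time_s: 8.62
tool_pos: [620.3, -107.4, 83.5]
orientation: [-0.001, -0.159, 0.987, 0.0]
force: [-8.1, 0.1, 7.9]
width: 15.8
grasp_force: 24.8
```

{"api": "jog_arm", "payload": {
  "plan": [
    [[0,0,0],0],
    [[0,0,0],0],
    [[0,0,0],0],
    [[0,0,0.04],0],
    [[0,0,0.08],0],
    [[0,0,0.12],0],
    [[-0.05,0.05,0.25],0],
    [[-0.05,0.05,0.25],0],
    [[-0.05,0.05,0.25],0],
    [[-0.05,0.05,0.25],0]
  ],
  "jaw": 0.6
}}

```text
time_s: 9.45
tool_pos: [571.0, -56.6, 337.7]
orientation: [0.002, -0.156, 0.988, -0.001]
force: [1.3, 0.4, 0.4]
width: 51.2
grasp_force: 0.0
```

```bash
python3 - <<'E'
from h import *
o=manip.get_obs();print(o['qpos'],o['tool_pos'],o['force'])
snap('wrist','w3');crop('w3',0,0,512,384,1.5,'w3b')
E
```

```text
[-2.14053123e-01  3.12592285e-01  1.50267932e+00  3.32817764e-04
  1.32189024e+00 -2.09730449e+00] [571.03464523 -56.60320869 337.66633191] [1.33247796 0.4364229  0.36240092]
```

View pics/w3b.png

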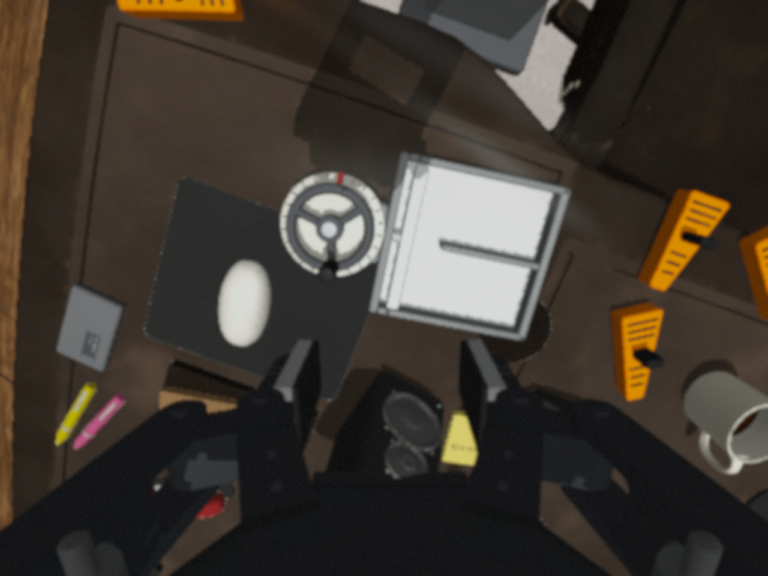

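{"api": "jog_arm", "payload": {
  "plan": [
    [[0.05,0.08,-0.05],-0.05],
    [[0.085,0.145,-0.12],-0.1],
    [[0.085,0.145,-0.12],-0.1],
    [[0.085,0.145,-0.12],-0.1],
    [[0.085,0.145,-0.12],-0.1],
    [[0.085,0.145,-0.12],-0.1],
    [[0.085,0.145,-0.12],-0.1],
    [[0.085,0.145,-0.12],-0.1]
  ]
}}

```text
time_s: 10.17
tool_pos: [656.7, 87.0, 213.4]
orientation: [-0.0, -0.106, 0.994, -0.0]
force: [-0.1, 0.5, 0.4]
width: 50.9
grasp_force: 0.0
```

```bash
python3 - <<'E'
from h import *
o=manip.get_obs();print(o['tool_pos'],o['orientation'])
snap('wrist','w4');crop('w4',0,0,512,384,1.56,'w4b')
E
```

```text
[656.69276468  87.04700674 213.38709314] [-7.50982001e-05 -1.05959773e-01  9.94370414e-01 -2.69139601e-05]
```

View pics/w4b.png

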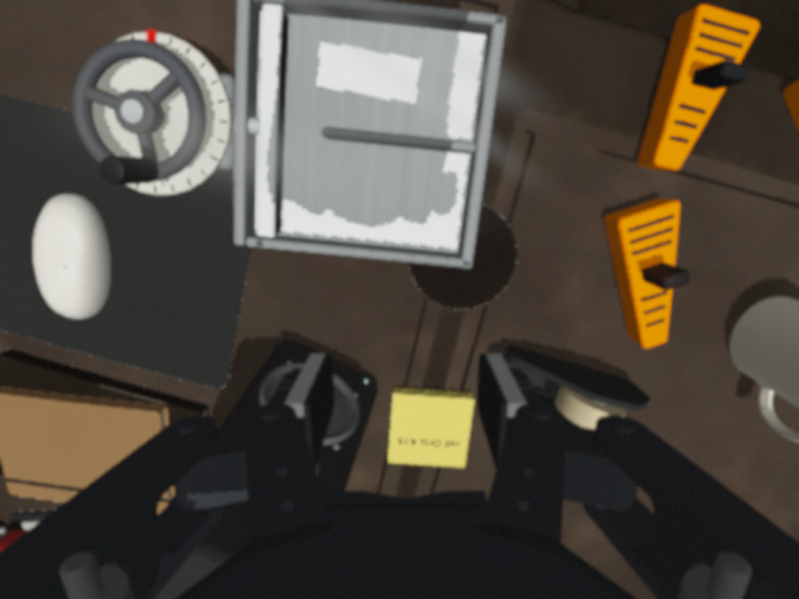

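```bash
python3 - <<'E'
from h import *
s=1.56
print('A',wedge('w4',[(681,202),(605,214),(667,340),(640,347),(668,276)],s=s))
print('C',wedge('w4',[(760,20),(697,5),(683,168),(640,160),(722,74)],s=s))
p=lambda *q:np.array(q)/s
P=back('w4',p((236,244),(470,268),(503,16)),36);print(P,P[1]-P[0],P[2]-P[1])
print('A in w1',wedge('w1',[(155,361),(178,323),(73,292),(86,281),(112,328)],s=1.55))
y=.118; 
D=back('w4',p((325,132),(473,147)),36);print('div',D)
print('fence in',back('w4',p((487,30),(457,250)),36))
print('jaw',back('w4',p((283,15),(274,237)),36))
for n,P in(('outer',P),('div',D)):pass
E
```

```text
A (array([619.7, 290.1]), np.float64(0.548), array([4.8, 9.2, 1.5, 2. , 5.9]))
C (array([469.2, 278.8]), np.float64(0.012), array([1.6, 3.3, 6.3, 8.6, 4.6]))
[[669.84145784 -48.5411483   36.        ]
 [649.57555812 139.87977852  36.        ]
 [466.16125269 118.00209262  36.        ]] [-20.26589972 188.42092682   0.        ] [-183.41430543  -21.8776859     0.        ]
A in w1 (array([620.1, 284.6]), np.float64(0.54), array([ 1.7, 10.1,  4.7,  5.9, 10.5]))
div [[571.3247246    7.77550253  36.        ]
 [558.48496824 118.98648536  36.        ]]
fence in [[477.72827577 109.10986778  36.        ]
 [637.53114073 126.02126263  36.        ]]
jaw [[498.2425777  -35.6668508   36.        ]
 [657.89681898 -19.0287378   36.        ]]
```

{"api": "jog_arm", "payload": {
  "plan": [
    [[-0.039,0.2,-0.043],-1.233],
    [[-0.039,0.2,-0.043],-1.233],
    [[-0.039,0.2,-0.043],-1.233],
    [[-0.039,0.2,-0.043],-1.233],
    [[-0.039,0.2,-0.043],-1.233],
    [[-0.039,0.2,-0.043],-1.233],
    [[-0.039,0.2,-0.043],-1.233],
    [[-0.039,0.2,-0.043],-1.233],
    [[-0.039,0.2,-0.043],-1.233],
    [[-0.039,0.2,-0.043],-1.233],
    [[-0.039,0.2,-0.043],-1.233],
    [[-0.039,0.2,-0.043],-1.233],
    [[-0.039,0.2,-0.043],-1.233]
  ],
  "jaw": 0.5
}}

```text
time_s: 11.3
tool_pos: [617.9, 286.7, 171.3]
orientation: [0.0, 0.487, 0.873, 0.0]
force: [-0.3, -0.1, -0.4]
width: 42.8
grasp_force: 0.0
```

```bash
cat >> h.py <<'E'
def psi():
    o=manip.get_obs();q=o['orientation'];return o['tool_pos'],2*np.arctan2(q[2],q[1])-np.pi/2
def mask(im,lo,hi):
    return cv2.inRange(cv2.cvtColor(im,cv2.COLOR_BGR2HSV),lo,hi)
def autofit(fn,x,y,th,z0=0):
    "fit top-face outline of the wedge to the bright orange region by silhouette of full solid; returns pose"
    from scipy.optimize import minimize
    im=cv2.imread('pics/'+fn+'.png'); m=(mask(im,(5,120,40),(22,255,255))>0)
    S=np.array([[-52,34],[-52,-20],[68,-20],[68,2]],float)
    def poly(p):
        R=Ro.from_euler('z',p[2]).as_matrix()[:2,:2]; Q=S@R.T+p[:2]
        X=np.r_[np.c_[Q,np.full(4,30+z0)],np.c_[Q,np.full(4,z0)]]
        a=np.zeros(m.shape,np.uint8); h=cv2.convexHull(proj(fn,X).astype(np.float32))
        cv2.fillConvexPoly(a,np.round(h*16).astype(np.int32),255,lineType=cv2.LINE_AA,shift=4); return a/255.
    x0=np.array([x,y,th]); k=cv2.dilate((poly(x0)>0).astype(np.uint8),np.ones((35,35)))>0
    mm=np.where(k,m,0).astype(float)
    # fill the tab (black) hole
    mm=cv2.morphologyEx(mm,cv2.MORPH_CLOSE,np.ones((15,15)))
    f=lambda p:np.abs(poly(p)-mm).sum()
    r=minimize(f,x0,method='Nelder-Mead',options=dict(initial_simplex=x0+np.array([[0,0,0],[8,0,0],[0,8,0],[0,0,.1]]),xatol=.05,fatol=.5,maxiter=400))
    return r.x.round(3),r.fun,mm.sum()
E
python3 - <<'E'
from h import *
print(psi()); snap('wrist','w5'); print(autofit('w5',618,288.5,.55)); crop('w5',60,30,452,330,2,'w5b')
print('pred tab top px', (proj('w5',[[618,288.5,65],[618,288.5,47]])-[60,30])*2)
E
```

```text
(array([617.94597931, 286.71973296, 171.29898529]), np.float64(0.5530254178111105))
(array([6.19972e+02, 2.90785e+02, 5.42000e-01]), np.float64(215.18039215686275), np.float64(4213.0))
pred tab top px [[399.68274607 303.2550496 ]
 [399.58670355 295.07424722]]
```

View pics/w5b.png

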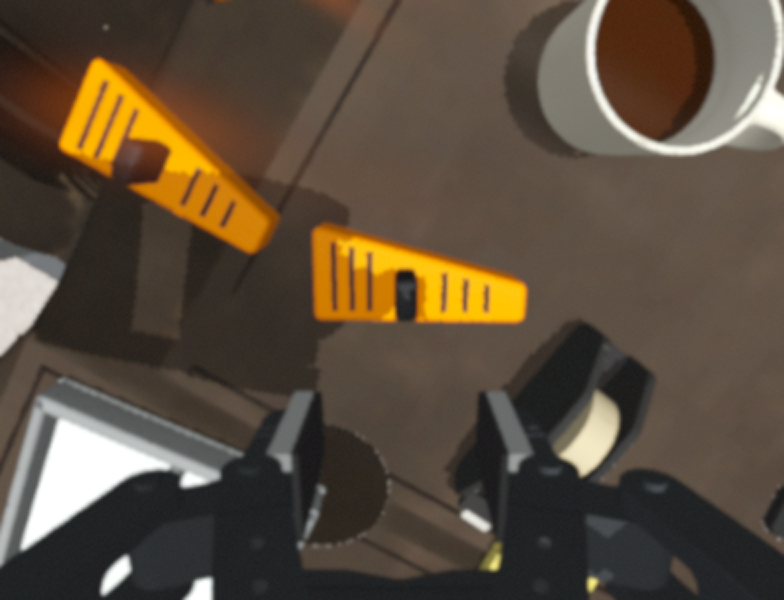

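{"api": "jog_arm", "payload": {
  "plan": [
    [[0.0016,0.0044,-0.04],0],
    [[0.0016,0.0044,-0.08],0],
    [[0.0016,0.0044,-0.11],0],
    [[0.0016,0.0044,-0.136],0],
    [[0.0016,0.0044,-0.136],0],
    [[0.0016,0.0044,-0.136],0]
  ]
}}

```text
time_s: 11.85
tool_pos: [619.0, 291.5, 34.0]
orientation: [-0.001, 0.488, 0.873, -0.001]
force: [1.9, -0.1, 0.9]
width: 42.5
grasp_force: 0.0
```

{"api": "jog_arm", "payload": {
  "plan": [
    [[0,0,0],0],
    [[0,0,0],0],
    [[0,0,0],0],
    [[0,0,0],0],
    [[0,0,0],0],
    [[0,0,0],0]
  ],
  "jaw": 0,
  "force": 50
}}

```text
time_s: 12.35
tool_pos: [620.2, 292.1, 36.8]
orientation: [0.001, 0.488, 0.873, 0.001]
force: [-0.8, -0.6, 7.8]
width: 9.8
grasp_force: 50.3
```

{"api": "jog_arm", "payload": {
  "plan": [
    [[0,0,0.03],0],
    [[0,0,0.07],0],
    [[0,0,0.1],0],
    [[0,0,0.1],0],
    [[0,0,0.1],0]
  ]
}}

```text
time_s: 12.77
tool_pos: [619.9, 292.1, 137.2]
orientation: [0.002, 0.488, 0.873, 0.002]
force: [-1.1, -0.6, -3.0]
width: 9.8
grasp_force: 49.3
```

```bash
python3 - <<'E'
from h import *
print(psi(),manip.get_obs()['width'])
E
```

```text
(array([619.88974569, 292.05147029, 137.19566291]), np.float64(0.5502183605019391)) 9.792440634690498
```

{"api": "jog_arm", "payload": {
  "plan": [
    [[0.0058,-0.06,0],0.4],
    [[0.0058,-0.2375,0],1.13],
    [[0.0058,-0.2375,0],1.13],
    [[0.0058,-0.2375,0],1.13],
    [[0.0058,-0.2375,0],1.13],
    [[0.0058,-0.2375,0],1.13],
    [[0.0058,-0.2375,0],1.13],
    [[0.0058,-0.2375,0],1.13],
    [[0.0058,-0.2375,0],1.13],
    [[0.0058,-0.2375,0],1.13],
    [[0.0058,-0.2375,0],1.13],
    [[0.0058,-0.2375,0],1.13],
    [[0.0058,-0.2375,0],1.13]
  ]
}}

```text
time_s: 13.85
tool_pos: [624.9, 54.5, 134.1]
orientation: [-0.0, -0.053, 0.999, 0.0]
force: [-0.6, -0.8, -1.9]
width: 10.3
grasp_force: 49.4
```

```bash
python3 - <<'E'
from h import *
print(psi(),manip.get_obs()['width']);snap('wrist','w6');crop('w6',100,60,500,360,2,'w6b')
E
```

```text
(array([624.85658527,  54.50164747, 134.1017689 ]), np.float64(1.6774737677131801)) 10.260705136824631
```

View pics/w6b.png

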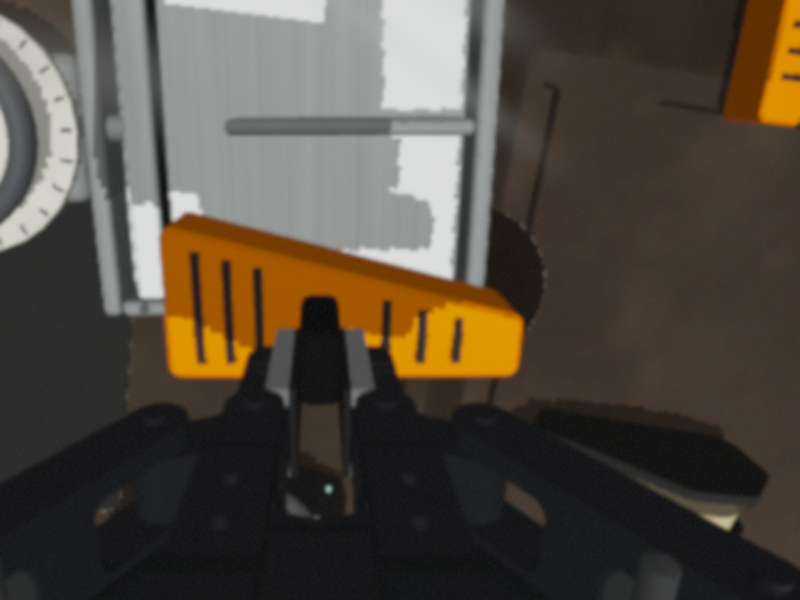

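```bash
python3 - <<'E'
from h import *
g=lambda *p:[(100+u/2,60+v/2) for u,v in p]
print(wedge('w6',g((165,228),(170,378),(521,318),(521,378)),z0=97.3))
print('div',back('w6',g((228,126),(472,126)),36),'fence in',back('w6',g((470,20),(460,275)),36),'outer wall',back('w6',g((103,310),(486,290)),36))
E
```

```text
Traceback (most recent call last):
  File "h.py", line 35, in wedge
    p=np.array(px,float)/s+o; P=back(fn,p,[30+z0]*4+[47+z0])[:,:2]; t,th,r=fit(P,L[:len(P)])
                                ~~~~^^^^^^^^^^^^^^^^^^^^^^^^
  File "h.py", line 22, in back
    z=np.broadcast_to(z,len(p)); return c+r*((z-c[2])/r[:,2])[:,None]
ValueError: operands could not be broadcast together with remapped shapes [original->remapped]: (5,)  and requested shape (4,)
```

```bash
sed -i 's/\[30+z0\]\*4+\[47+z0\]/([30+z0]*4+[47+z0])[:len(p)]/' h.py; python3 - <<'E'
from h import *
g=lambda *p:[(100+u/2,60+v/2) for u,v in p]
print(wedge('w6',g((165,228),(170,378),(521,318),(521,378)),z0=97.3))
print('div',back('w6',g((228,126),(472,126)),36),'fence in',back('w6',g((470,20),(460,275)),36),'outer wall',back('w6',g((103,310),(486,290)),36))
E
```

```text
(array([627. ,  56.5]), np.float64(1.678), array([1.8, 0.9, 1.7, 0.8]))
div [[570.54490575   6.68795696  36.        ]
 [558.29870644 119.45706313  36.        ]] fence in [[512.57268255 110.66816318  36.        ]
 [630.56276168 126.38142503  36.        ]] outer wall [[668.48687812 -51.48249714  36.        ]
 [636.98425836 140.92704925  36.        ]]
```

{"api": "jog_arm", "payload": {
  "plan": [
    [[-0.0005,-0.004,-0.02],0],
    [[-0.0005,-0.004,-0.05],0],
    [[-0.0005,-0.004,-0.07],0],
    [[-0.0005,-0.004,-0.078],0],
    [[-0.0005,-0.004,-0.081],0],
    [[-0.0005,-0.004,-0.081],0]
  ]
}}

```text
time_s: 14.4
tool_pos: [624.7, 50.4, 53.4]
orientation: [-0.0, -0.054, 0.999, 0.0]
force: [-0.1, 0.2, -1.2]
width: 10.4
grasp_force: 49.4
```

{"api": "jog_arm", "payload": {
  "plan": [
    [[0,0,-0.002],0],
    [[0,0,-0.004],0],
    [[0,0,-0.004],0]
  ]
}}

```text
time_s: 14.65
tool_pos: [624.8, 50.3, 50.1]
orientation: [0.001, -0.055, 0.999, 0.0]
force: [-0.1, 0.8, -3.1]
width: 10.0
grasp_force: 49.4
```

{"api": "jog_arm", "payload": {
  "plan": [
    [[0,0,-0.001],0],
    [[0,0,-0.002],0],
    [[0,0,-0.002],0]
  ]
}}

```text
time_s: 14.9
tool_pos: [625.0, 50.3, 48.8]
orientation: [0.001, -0.055, 0.999, -0.0]
force: [-2.0, 0.0, 8.4]
width: 10.3
grasp_force: 50.6
```

{"api": "jog_arm", "payload": {
  "plan": [
    [[0.001,0.0001,0],0],
    [[0.002,0.0002,0],0],
    [[0.003,0.0003,0],0],
    [[0.003,0.0003,0],0]
  ]
}}

```text
time_s: 15.23
tool_pos: [626.8, 50.5, 49.2]
orientation: [-0.001, -0.055, 0.999, -0.0]
force: [-9.5, -1.3, 16.8]
width: 9.7
grasp_force: 51.6
```

{"api": "jog_arm", "payload": {
  "plan": [
    [[0,0,0.001],0],
    [[0.001,0.0001,0.001],0],
    [[0.002,0.0002,0.001],0],
    [[0.002,0.0002,0.001],0]
  ]
}}

```text
time_s: 15.57
tool_pos: [629.6, 50.8, 49.0]
orientation: [-0.0, -0.055, 0.999, 0.0]
force: [-4.4, 0.1, 7.2]
width: 9.9
grasp_force: 50.4
```

{"api": "jog_arm", "payload": {
  "plan": [
    [[0.001,0.0001,0],0],
    [[0.002,0.0002,0],0],
    [[0.002,0.0002,0],0]
  ]
}}

```text
time_s: 15.82
tool_pos: [631.0, 50.9, 49.1]
orientation: [-0.001, -0.055, 0.999, -0.0]
force: [-7.6, -1.2, 11.4]
width: 10.1
grasp_force: 51.0
```

{"api": "jog_arm", "payload": {
  "plan": [
    [[0.001,0.0001,0.001],0],
    [[0.002,0.0002,0.001],0],
    [[0.002,0.0002,0.001],0]
  ]
}}

```text
time_s: 16.07
tool_pos: [631.4, 50.9, 49.3]
orientation: [-0.003, -0.055, 0.998, 0.0]
force: [-12.7, -1.9, 8.9]
width: 10.1
grasp_force: 50.6
```

{"api": "jog_arm", "payload": {
  "plan": [
    [[-0.0015,-0.0002,-0.001],0],
    [[-0.0015,-0.0002,-0.001],0]
  ]
}}

```text
time_s: 16.23
tool_pos: [631.2, 50.9, 49.2]
orientation: [-0.001, -0.055, 0.999, 0.0]
force: [-8.2, -1.0, 11.7]
width: 10.5
grasp_force: 51.0
```

{"api": "jog_arm", "payload": {
  "plan": [
    [[0,0,0],0],
    [[0,0,0],0],
    [[0,0,0.002],0],
    [[0,0,0.04],0],
    [[0,0,0.08],0],
    [[-0.02,0.03,0.11],-0.1],
    [[-0.09,0.1,0.15],-0.4],
    [[-0.16,0.2,0.13],-1.65],
    [[-0.16,0.227,0.13],-1.65],
    [[-0.16,0.227,0.13],-1.65],
    [[-0.16,0.227,0.13],-1.65],
    [[-0.16,0.227,0.13],-1.65],
    [[-0.16,0.227,0.13],-1.65],
    [[-0.16,0.227,0.13],-1.65],
    [[-0.16,0.227,0.13],-1.65],
    [[-0.16,0.227,0.13],-1.65],
    [[-0.16,0.227,0.13],-1.65],
    [[-0.16,0.227,0.13],-1.65],
    [[-0.16,0.227,0.13],-1.65],
    [[-0.16,0.227,0.13],-1.65]
  ],
  "jaw": 0.5
}}

```text
time_s: 17.9
tool_pos: [472.2, 278.1, 178.5]
orientation: [0.0, 0.698, 0.716, 0.0]
force: [-0.2, 0.7, 0.6]
width: 42.8
grasp_force: 0.0
```

```bash
python3 - <<'E'
from h import *
print(psi()); snap('wrist','w7'); print(autofit('w7',468,277,.02)); crop('w7',60,30,452,330,2,'w7b')
print('pred tab px', (proj('w7',[[468,277,65],[468,277,47]])-[60,30])*2)
E
```

```text
(array([472.20576199, 278.13356439, 178.50478335]), np.float64(0.026224708305164324))
(array([4.69877e+02, 2.79896e+02, 2.10000e-02]), np.float64(1053.2313725490196), np.float64(4942.0))
pred tab px [[390.17061564 305.127921  ]
 [390.64195197 297.07224529]]
```

View pics/w7b.png

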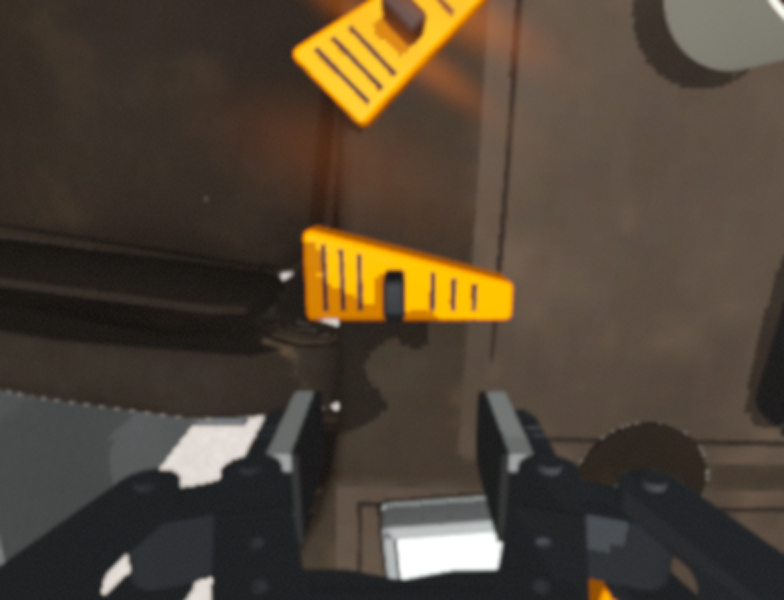

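{"api": "jog_arm", "payload": {
  "plan": [
    [[-0.0022,0.0016,-0.04],0],
    [[-0.0022,0.0016,-0.08],0],
    [[-0.0022,0.0016,-0.12],0],
    [[-0.0022,0.0016,-0.143],0],
    [[-0.0022,0.0016,-0.143],0],
    [[-0.0022,0.0016,-0.143],0]
  ]
}}

```text
time_s: 18.45
tool_pos: [469.7, 279.5, 35.1]
orientation: [-0.0, 0.696, 0.718, -0.001]
force: [0.6, -0.1, 0.5]
width: 42.6
grasp_force: 0.0
```

{"api": "jog_arm", "payload": {
  "plan": [
    [[0,0,0],0],
    [[0,0,0],0],
    [[0,0,0],0],
    [[0,0,0],0],
    [[0,0,0],0],
    [[0,0,0],0]
  ],
  "jaw": 0,
  "force": 50
}}

```text
time_s: 18.95
tool_pos: [470.7, 280.0, 37.4]
orientation: [0.001, 0.696, 0.718, 0.002]
force: [-2.1, -0.2, 6.8]
width: 10.2
grasp_force: 49.4
```

{"api": "jog_arm", "payload": {
  "plan": [
    [[0,0,0.03],0],
    [[0,0,0.07],0],
    [[0,0,0.1],0],
    [[0,0,0.105],0],
    [[0,0,0.105],0]
  ]
}}

```text
time_s: 19.37
tool_pos: [470.6, 280.0, 143.3]
orientation: [0.001, 0.696, 0.718, 0.003]
force: [-0.5, 0.2, -2.1]
width: 10.2
grasp_force: 49.5
```

```bash
python3 - <<'E'
from h import *
print(psi(),manip.get_obs()['width'])
E
```

```text
(array([470.63104691, 279.99108546, 143.29428899]), np.float64(0.03035687713574875)) 10.196102483865813
```

{"api": "jog_arm", "payload": {
  "plan": [
    [[0.03,-0.06,0],-0.4],
    [[0.1197,-0.2144,0],-1.491],
    [[0.1197,-0.2144,0],-1.491],
    [[0.1197,-0.2144,0],-1.491],
    [[0.1197,-0.2144,0],-1.491],
    [[0.1197,-0.2144,0],-1.491],
    [[0.1197,-0.2144,0],-1.491],
    [[0.1197,-0.2144,0],-1.491],
    [[0.1197,-0.2144,0],-1.491],
    [[0.1197,-0.2144,0],-1.491],
    [[0.1197,-0.2144,0],-1.491],
    [[0.1197,-0.2144,0],-1.491],
    [[0.1197,-0.2144,0],-1.491],
    [[0.1197,-0.2144,0],-1.491],
    [[0.1197,-0.2144,0],-1.491],
    [[0.1197,-0.2144,0],-1.491]
  ]
}}

```text
time_s: 20.7
tool_pos: [589.3, 65.2, 140.0]
orientation: [0.0, 0.998, 0.056, -0.0]
force: [0.5, -0.1, -2.3]
width: 10.1
grasp_force: 49.5
```

```bash
python3 - <<'E'
from h import *
print(psi(),manip.get_obs()['width']);snap('wrist','w8');crop('w8',100,60,500,360,2,'w8b')
E
```

```text
(array([589.33597621,  65.19596184, 140.02059142]), np.float64(-1.4581240760839504)) 10.132761303140638
```

View pics/w8b.png

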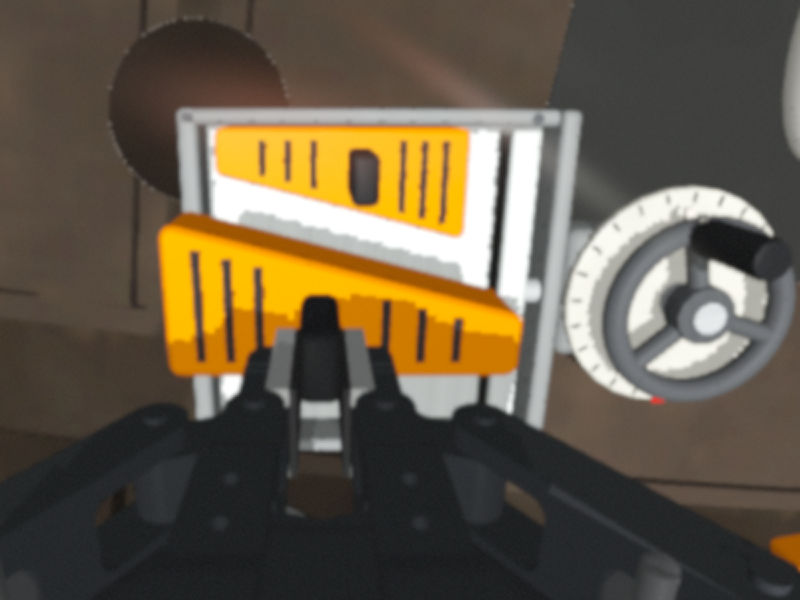

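{"api": "jog_arm", "payload": {
  "plan": [
    [[0.001,0,-0.03],0],
    [[0.001,0,-0.06],0],
    [[0.001,0,-0.07],0],
    [[0.001,0,-0.075],0],
    [[0.001,0,-0.08],0],
    [[0.001,0,-0.085],0],
    [[0.001,0,-0.085],0]
  ]
}}

```text
time_s: 21.33
tool_pos: [590.7, 65.2, 55.6]
orientation: [0.0, 0.998, 0.055, 0.0]
force: [0.2, 0.3, -1.8]
width: 10.2
grasp_force: 49.5
```

{"api": "jog_arm", "payload": {
  "plan": [
    [[0,0,-0.002],0],
    [[0,0,-0.005],0],
    [[0,0,-0.005],0]
  ]
}}

```text
time_s: 21.58
tool_pos: [590.5, 65.2, 50.5]
orientation: [0.0, 0.998, 0.055, 0.0]
force: [-0.1, 0.5, -2.0]
width: 10.0
grasp_force: 49.5
```

Free so far. I lower the last 2 mm, release, retreat and look at B.

{"api": "jog_arm", "payload": {
  "plan": [
    [[0,0,-0.001],0],
    [[0,0,-0.002],0],
    [[0,0,-0.002],0]
  ]
}}

```text
time_s: 21.83
tool_pos: [590.8, 65.2, 49.5]
orientation: [0.0, 0.998, 0.055, 0.001]
force: [-2.5, 0.6, 8.1]
width: 10.0
grasp_force: 50.7
```

{"api": "jog_arm", "payload": {
  "plan": [
    [[0,0,0],0],
    [[0,0,0],0],
    [[0,0,0.002],0],
    [[0,0,0.04],0],
    [[0,0,0.08],0],
    [[-0.01,0.02,0.12],0.1],
    [[-0.06,0.15,0.14],1.2],
    [[-0.124,0.351,0.13],2.28],
    [[-0.124,0.351,0.13],2.28],
    [[-0.124,0.351,0.13],2.28],
    [[-0.124,0.351,0.13],2.28],
    [[-0.124,0.351,0.13],2.28],
    [[-0.124,0.351,0.13],2.28],
    [[-0.124,0.351,0.13],2.28],
    [[-0.124,0.351,0.13],2.28],
    [[-0.124,0.351,0.13],2.28],
    [[-0.124,0.351,0.13],2.28],
    [[-0.124,0.351,0.13],2.28],
    [[-0.124,0.351,0.13],2.28],
    [[-0.124,0.351,0.13],2.28]
  ],
  "jaw": 0.5
}}

```text
time_s: 23.5
tool_pos: [466.4, 416.3, 178.5]
orientation: [0.0, 0.554, 0.832, 0.0]
force: [0.5, 0.6, 0.6]
width: 43.0
grasp_force: 0.0
```

```bash
python3 - <<'E'
from h import *
print(psi())
E
```

```text
(array([466.41227517, 416.27483426, 178.47846506]), np.float64(0.3954477269186851))
```

{"api": "jog_arm", "payload": {
  "plan": [
    [[0.004,0.002,0],0.425],
    [[0.004,0.002,0],0.425],
    [[0.004,0.002,0],0.425],
    [[0.004,0.002,0],0.425],
    [[0.004,0.002,0],0.425]
  ]
}}

```text
time_s: 23.92
tool_pos: [470.5, 418.2, 178.4]
orientation: [0.0, 0.368, 0.93, 0.0]
force: [0.3, -0.0, 0.1]
width: 42.4
grasp_force: 0.0
```

```bash
python3 - <<'E'
from h import *
print(psi()); snap('wrist','w9'); print(autofit('w9',470.5,418.5,.82)); crop('w9',60,30,452,330,2,'w9b')
print('pred tab px', (proj('w9',[[470.5,418.5,65],[470.5,418.5,47]])-[60,30])*2)
E
```

```text
(array([470.52625228, 418.17904901, 178.4415939 ]), np.float64(0.8162978470236255))
(array([472.548, 418.442,   0.817]), np.float64(173.24313725490197), np.float64(3932.0))
pred tab px [[398.33401134 302.01686675]
 [398.36053726 294.10630335]]
```

View pics/w9b.png

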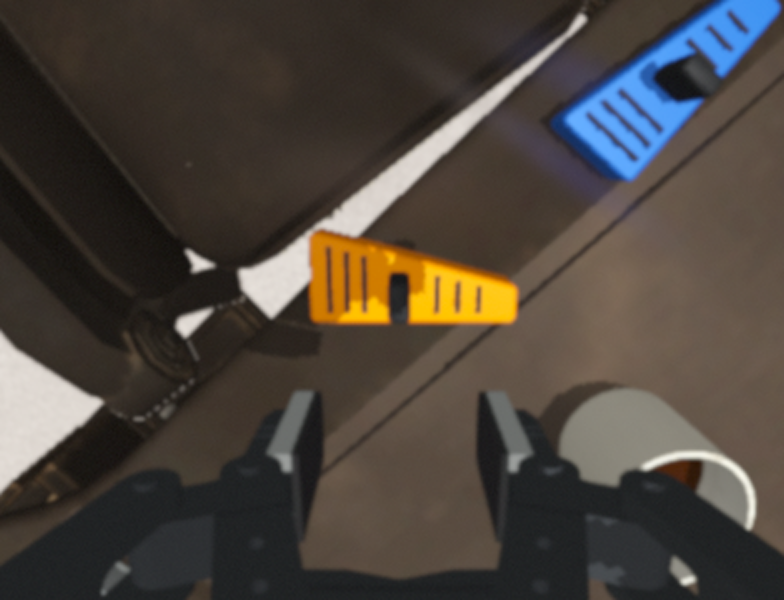

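{"api": "jog_arm", "payload": {
  "plan": [
    [[0.001,0.0003,-0.04],0],
    [[0.001,0.0003,-0.08],0],
    [[0.001,0.0003,-0.12],0],
    [[0.001,0.0003,-0.143],0],
    [[0.001,0.0003,-0.143],0],
    [[0.001,0.0003,-0.143],0]
  ]
}}

```text
time_s: 24.47
tool_pos: [471.3, 418.4, 35.0]
orientation: [-0.0, 0.37, 0.929, -0.001]
force: [0.3, 0.3, 1.2]
width: 42.7
grasp_force: 0.0
```

{"api": "jog_arm", "payload": {
  "plan": [
    [[0,0,0],0],
    [[0,0,0],0],
    [[0,0,0],0],
    [[0,0,0],0],
    [[0,0,0],0],
    [[0,0,0],0]
  ],
  "jaw": 0,
  "force": 50
}}

```text
time_s: 24.97
tool_pos: [472.3, 419.1, 37.7]
orientation: [0.001, 0.37, 0.929, 0.001]
force: [0.1, -0.6, 6.0]
width: 10.2
grasp_force: 49.6
```

{"api": "jog_arm", "payload": {
  "plan": [
    [[0,0,0.03],0],
    [[0,0,0.07],0],
    [[0,0,0.1],0],
    [[0,0,0.105],0],
    [[0,0,0.105],0]
  ]
}}

```text
time_s: 25.38
tool_pos: [472.3, 419.1, 143.7]
orientation: [0.001, 0.37, 0.929, 0.002]
force: [-0.4, -0.2, -2.0]
width: 10.2
grasp_force: 49.4
```

```bash
python3 - <<'E'
from h import *
print(psi(),manip.get_obs()['width'])
E
```

```text
(array([472.26058   , 419.0671287 , 143.65124252]), np.float64(0.813829346508018)) 10.189905806238187
```

{"api": "jog_arm", "payload": {
  "plan": [
    [[0.02,-0.1,0],0.3],
    [[0.0683,-0.377,0],0.867],
    [[0.0683,-0.377,0],0.867],
    [[0.0683,-0.377,0],0.867],
    [[0.0683,-0.377,0],0.867],
    [[0.0683,-0.377,0],0.867],
    [[0.0683,-0.377,0],0.867],
    [[0.0683,-0.377,0],0.867],
    [[0.0683,-0.377,0],0.867],
    [[0.0683,-0.377,0],0.867],
    [[0.0683,-0.377,0],0.867],
    [[0.0683,-0.377,0],0.867],
    [[0.0683,-0.377,0],0.867],
    [[0.0683,-0.377,0],0.867]
  ]
}}

```text
time_s: 26.55
tool_pos: [539.3, 42.4, 139.9]
orientation: [-0.0, -0.056, 0.998, 0.0]
force: [-0.3, 0.4, -2.3]
width: 9.8
grasp_force: 49.4
```

```bash
python3 - <<'E'
from h import *
print(psi(),manip.get_obs()['width']);snap('wrist','w10')
E
```

```text
(array([539.33639804,  42.43319748, 139.9167198 ]), np.float64(1.6819944661842698)) 9.816226120644489
```

{"api": "jog_arm", "payload": {
  "plan": [
    [[0.001,0,-0.03],0],
    [[0.001,0,-0.06],0],
    [[0.001,0,-0.07],0],
    [[0.001,0,-0.075],0],
    [[0.001,0,-0.08],0],
    [[0.001,0,-0.085],0],
    [[0.001,0,-0.085],0]
  ]
}}

```text
time_s: 27.18
tool_pos: [541.0, 41.6, 55.6]
orientation: [0.0, -0.055, 0.998, 0.0]
force: [-0.2, -0.5, -1.7]
width: 9.8
grasp_force: 49.4
```

{"api": "jog_arm", "payload": {
  "plan": [
    [[0,0,-0.002],0],
    [[0,0,-0.004],0],
    [[0,0,-0.006],0],
    [[0,0,-0.006],0]
  ]
}}

```text
time_s: 27.52
tool_pos: [541.1, 41.4, 49.7]
orientation: [0.0, -0.055, 0.998, 0.0]
force: [0.3, -0.3, -0.8]
width: 10.0
grasp_force: 49.6
```

{"api": "jog_arm", "payload": {
  "plan": [
    [[0,0,-0.0015],0],
    [[0,0,-0.0015],0]
  ]
}}

```text
time_s: 27.68
tool_pos: [541.3, 41.4, 49.6]
orientation: [0.001, -0.055, 0.998, -0.0]
force: [-4.5, -0.1, 18.5]
width: 10.0
grasp_force: 51.9
```

{"api": "jog_arm", "payload": {
  "plan": [
    [[0,0,0],0],
    [[0,0,0],0],
    [[0,0,0.002],0],
    [[0,0,0.04],0],
    [[0,0,0.08],0],
    [[0,-0.02,0.12],-0.1],
    [[-0.03,-0.15,0.14],-1.2],
    [[-0.08,-0.371,0.13],-1.9],
    [[-0.08,-0.371,0.13],-1.9],
    [[-0.08,-0.371,0.13],-1.9],
    [[-0.08,-0.371,0.13],-1.9],
    [[-0.08,-0.371,0.13],-1.9],
    [[-0.08,-0.371,0.13],-1.9],
    [[-0.08,-0.371,0.13],-1.9],
    [[-0.08,-0.371,0.13],-1.9],
    [[-0.08,-0.371,0.13],-1.9],
    [[-0.08,-0.371,0.13],-1.9],
    [[-0.08,-0.371,0.13],-1.9],
    [[-0.08,-0.371,0.13],-1.9],
    [[-0.08,-0.371,0.13],-1.9]
  ],
  "jaw": 0.5
}}

```text
time_s: 29.35
tool_pos: [460.7, -329.6, 177.9]
orientation: [-0.0, 0.766, 0.642, 0.0]
force: [0.4, 0.2, 0.1]
width: 42.4
grasp_force: 0.0
```

```bash
python3 - <<'E'
from h import *
print(psi())
E
```

```text
(array([ 460.68098935, -329.61300676,  177.85837905]), np.float64(-0.17548313317440845))
```

{"api": "jog_arm", "payload": {
  "plan": [
    [[0,0,0],-1.0],
    [[0,0,0],-1.0],
    [[0,0,0],-1.0],
    [[0,0,0],-1.0],
    [[0,0,0],-1.0],
    [[0,0,0],-1.0],
    [[0,0,0],-1.0],
    [[0,0,0],-1.0],
    [[0,0,0],-1.0],
    [[0,0,0],-1.0]
  ]
}}

```text
time_s: 30.18
tool_pos: [460.8, -329.5, 177.9]
orientation: [-0.0, 0.979, 0.201, -0.0]
force: [-0.3, 1.0, 1.1]
width: 42.3
grasp_force: 0.0
```

```bash
python3 - <<'E'
from h import *
print(psi()); snap('wrist','w11'); print(autofit('w11',461,-329.5,-1.18)); 
im=cv2.imread('pics/w11.png');m=mask(im,(5,120,40),(22,255,255));print(cv2.boundingRect(m))
# tab: dark blob inside the orange bounding hull
crop('w11',60,30,452,330,2,'w11b')
print('pred tab px', (proj('w11',[[461,-329.5,65],[461,-329.5,47]])-[60,30])*2)
E
```

```text
(array([ 460.77809001, -329.50252157,  177.91938536]), np.float64(-1.1650274936492435))
(array([ 410.228, -332.853,   -0.861]), np.float64(2710.274509803922), np.float64(1108.0))
(0, 0, 512, 371)
pred tab px [[399.92004376 303.02705219]
 [399.86367526 295.07558841]]
```

View pics/w11b.png

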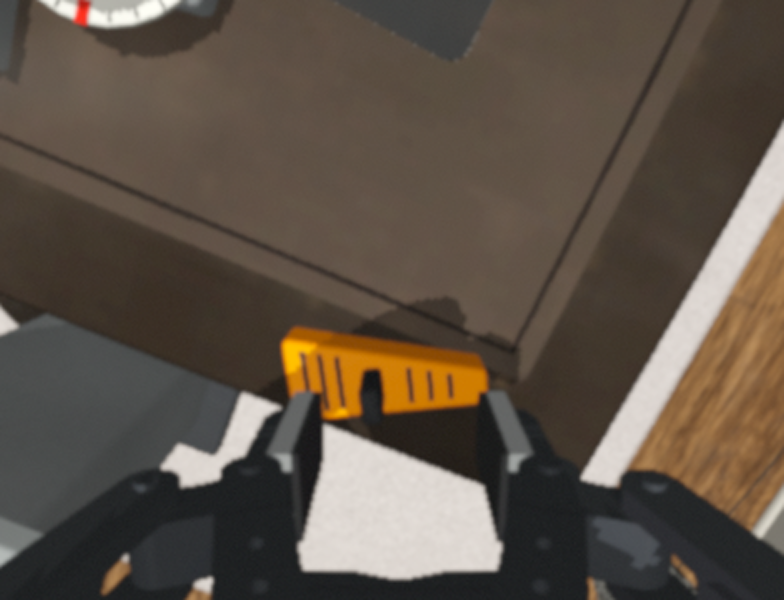

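```bash
python3 - <<'E'
from h import *
g=lambda *p:[(60+u/2,30+v/2) for u,v in p]
print(wedge('w11',g((287,342),(302,419),(487,368),(486,404),(373,393))))
x,y=wedge('w11',g((287,342),(302,419),(487,368),(486,404),(373,393)))[0]
print(autofit('w11',x,y,-1.09))
E
```

```text
(array([ 401.4, -339.9]), np.float64(-1.06), array([3. , 3.3, 1.1, 2.9, 1.8]))
(array([ 400.443, -338.309,   -1.066]), np.float64(344.53333333333336), np.float64(3740.0))
```

The fourth wedge has been knocked to about (401,-339), near the desk edge. I move over it and re-measure.

{"api": "jog_arm", "payload": {
  "plan": [
    [[-0.06,-0.0095,0],0.1],
    [[-0.06,-0.0095,0],0.1],
    [[-0.06,-0.0095,0],0.1],
    [[-0.06,-0.0095,0],0.1]
  ]
}}

```text
time_s: 30.57
tool_pos: [400.4, -339.4, 178.3]
orientation: [0.0, 0.969, 0.249, 0.0]
force: [0.1, -0.5, -0.7]
width: 42.7
grasp_force: 0.0
```

```bash
python3 - <<'E'
from h import *
print(psi()); snap('wrist','w12'); r=autofit('w12',401,-339,-1.065);print(r); crop('w12',60,30,452,330,2,'w12b')
x,y=r[0][:2];print('pred tab px', (proj('w12',[[x,y,65],[x,y,47]])-[60,30])*2)
E
```

```text
(array([ 400.41666628, -339.36534084,  178.25323448]), np.float64(-1.0678698726361369))
(array([ 400.512, -338.34 ,   -1.068]), np.float64(199.91764705882352), np.float64(4097.0))
pred tab px [[397.88681296 302.27603218]
 [397.92654379 294.37966538]]
```

View pics/w12b.png

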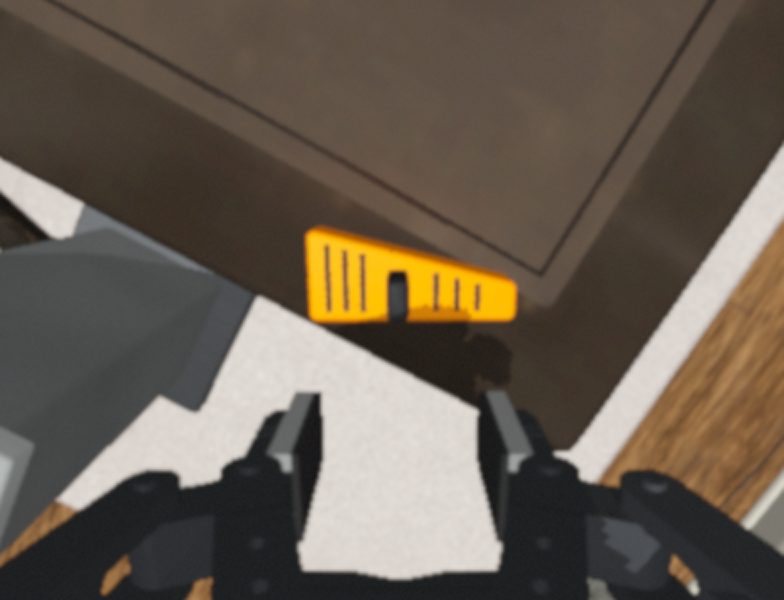

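{"api": "jog_arm", "payload": {
  "plan": [
    [[0,0.001,-0.04],0],
    [[0,0.001,-0.08],0],
    [[0,0.001,-0.12],0],
    [[0,0.001,-0.143],0],
    [[0,0.001,-0.143],0],
    [[0,0.001,-0.143],0]
  ]
}}

```text
time_s: 31.12
tool_pos: [401.3, -337.7, 34.4]
orientation: [-0.001, 0.968, 0.249, -0.0]
force: [0.1, 0.1, 1.0]
width: 42.7
grasp_force: 0.0
```

{"api": "jog_arm", "payload": {
  "plan": [
    [[0,0,0],0],
    [[0,0,0],0],
    [[0,0,0],0],
    [[0,0,0],0],
    [[0,0,0],0],
    [[0,0,0],0]
  ],
  "jaw": 0,
  "force": 50
}}

```text
time_s: 31.62
tool_pos: [401.6, -338.6, 36.8]
orientation: [0.002, 0.969, 0.248, 0.001]
force: [1.1, 0.5, 5.2]
width: 9.8
grasp_force: 49.5
```

{"api": "jog_arm", "payload": {
  "plan": [
    [[0,0,0.03],0],
    [[0,0,0.07],0],
    [[0,0,0.1],0],
    [[0,0,0.13],0],
    [[0,0,0.13],0]
  ]
}}

```text
time_s: 32.03
tool_pos: [402.4, -339.6, 171.5]
orientation: [0.005, 0.969, 0.248, 0.002]
force: [0.7, -0.6, -2.1]
width: 10.5
grasp_force: 49.6
```

```bash
python3 - <<'E'
from h import *
print(psi(),manip.get_obs()['width'])
E
```

```text
(array([ 402.37624063, -339.550669  ,  171.45251428]), np.float64(-1.0686706511884076)) 10.478247424862467
```

{"api": "jog_arm", "payload": {
  "plan": [
    [[0.02,0.1,0],-0.1],
    [[0.0986,0.3954,-0.02],-0.392],
    [[0.0986,0.3954,-0.02],-0.392],
    [[0.0986,0.3954,-0.02],-0.392],
    [[0.0986,0.3954,-0.02],-0.392],
    [[0.0986,0.3954,-0.02],-0.392],
    [[0.0986,0.3954,-0.02],-0.392],
    [[0.0986,0.3954,-0.02],-0.392],
    [[0.0986,0.3954,-0.02],-0.392],
    [[0.0986,0.3954,-0.02],-0.392],
    [[0.0986,0.3954,-0.02],-0.392],
    [[0.0986,0.3954,-0.02],-0.392],
    [[0.0986,0.3954,-0.02],-0.392],
    [[0.0986,0.3954,-0.02],-0.392]
  ]
}}

```text
time_s: 33.2
tool_pos: [499.2, 56.5, 145.2]
orientation: [0.0, 0.999, 0.054, 0.0]
force: [-0.7, 0.3, -2.4]
width: 10.3
grasp_force: 49.6
```

```bash
python3 - <<'E'
from h import *
print(psi(),manip.get_obs()['width']);snap('wrist','w13');crop('w13',100,40,500,340,2,'w13b')
E
```

```text
(array([499.22968359,  56.47706243, 145.18658316]), np.float64(-1.462040189872135)) 10.250173274416687
```

View pics/w13b.png

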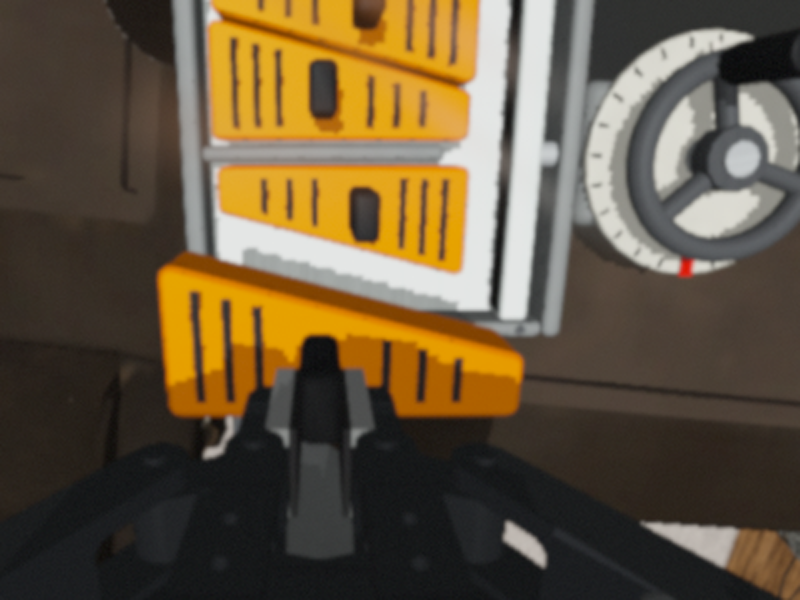

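{"api": "jog_arm", "payload": {
  "plan": [
    [[0.0015,-0.0005,-0.03],0],
    [[0.0015,-0.0005,-0.06],0],
    [[0.0015,-0.0005,-0.07],0],
    [[0.0015,-0.0005,-0.075],0],
    [[0.0015,-0.0005,-0.075],0]
  ]
}}

```text
time_s: 33.67
tool_pos: [500.9, 56.2, 69.7]
orientation: [0.0, 0.999, 0.054, -0.001]
force: [1.4, 0.9, -2.0]
width: 10.2
grasp_force: 49.6
```

{"api": "jog_arm", "payload": {
  "plan": [
    [[0,0,-0.005],0],
    [[0,0,-0.01],0],
    [[0,0,-0.014],0],
    [[0,0,-0.017],0],
    [[0,0,-0.017],0]
  ]
}}

```text
time_s: 34.08
tool_pos: [500.7, 56.9, 52.6]
orientation: [0.0, 0.998, 0.055, -0.0]
force: [0.3, -0.9, -2.2]
width: 10.2
grasp_force: 49.7
```

{"api": "jog_arm", "payload": {
  "plan": [
    [[0,0,-0.002],0],
    [[0,0,-0.004],0],
    [[0,0,-0.005],0],
    [[0,0,-0.005],0]
  ]
}}

```text
time_s: 34.42
tool_pos: [501.1, 56.9, 48.8]
orientation: [0.0, 0.998, 0.055, 0.001]
force: [-3.6, -0.2, 11.8]
width: 10.1
grasp_force: 51.2
```

{"api": "jog_arm", "payload": {
  "plan": [
    [[0,0,0],0],
    [[0,0,0],0],
    [[0,0,0.002],0],
    [[0,0,0.04],0],
    [[0,0,0.08],0],
    [[0,0,0.12],0.1],
    [[0.05,-0.05,0.15],0.5],
    [[0.119,-0.164,0.15],1.7],
    [[0.119,-0.164,0.15],1.7],
    [[0.119,-0.164,0.15],1.7],
    [[0.119,-0.164,0.15],1.7],
    [[0.119,-0.164,0.15],1.7],
    [[0.119,-0.164,0.15],1.7],
    [[0.119,-0.164,0.15],1.7],
    [[0.119,-0.164,0.15],1.7],
    [[0.119,-0.164,0.15],1.7],
    [[0.119,-0.164,0.15],1.7],
    [[0.119,-0.164,0.15],1.7],
    [[0.119,-0.164,0.15],1.7],
    [[0.119,-0.164,0.15],1.7]
  ],
  "jaw": 0.6
}}

```text
time_s: 36.08
tool_pos: [619.8, -107.1, 197.9]
orientation: [-0.0, 0.616, 0.788, -0.0]
force: [0.4, -0.7, 0.7]
width: 51.0
grasp_force: 0.0
```

{"api": "jog_arm", "payload": {
  "plan": [
    [[0,0,0],0.8],
    [[0,0,0],1.64],
    [[0,0,0],1.64],
    [[0,0,0],1.64],
    [[0,0,0],1.64],
    [[0,0,0],1.64],
    [[0,0,0],1.64],
    [[0,0,0],1.64],
    [[0,0,0],1.64],
    [[0,0,0],1.64],
    [[0,0,0],1.64],
    [[0,0,0],1.64],
    [[0,0,0],1.64],
    [[0,0,0],1.64],
    [[0,0,0],1.64]
  ]
}}

```text
time_s: 37.33
tool_pos: [619.9, -107.1, 197.9]
orientation: [-0.0, -0.151, 0.989, 0.0]
force: [0.1, -0.2, -1.1]
width: 51.1
grasp_force: 0.0
```

```bash
python3 - <<'E'
from h import *
print(psi(),manip.get_obs()['qpos'])
snap('wrist','w14'); snap('top','top2')
im=cv2.imread('pics/w14.png'); C=proj('w14',[[620.3,-107.4,105],[620.3,-107.4,62],[584.5,-120,62]]);print(C)
m=mask(im,(5,120,40),(22,255,255)); 
n,l,s,c=cv2.connectedComponentsWithStats(m); print([(s[i].tolist(),c[i].round().tolist()) for i in range(1,n) if s[i,4]>80])
for z in [42]: 
  for i in range(1,n):
    if s[i,4]>80: print(back('w14',[c[i]],z)[0].round())
im=cv2.imread('pics/top2.png');m=mask(im,(5,120,60),(22,255,255));n,l,s,c=cv2.connectedComponentsWithStats(m); print([(s[i].tolist(),back('top2',[c[i]],42)[0].round().tolist()) for i in range(1,n) if s[i,4]>80])
E
```

```text
(array([ 619.89104104, -107.0998718 ,  197.90631767]), np.float64(1.8740918319021471)) [-2.76076938e-01  5.08777701e-01  1.56290772e+00  1.14287108e-04
  1.07005102e+00 -2.15022364e+00]
[[258.67643712 186.11402834]
 [258.79137055 176.10876204]
 [257.52663398 141.78197746]]
[([351, 88, 121, 87, 5739], [410.0, 133.0]), ([331, 163, 114, 77, 4440], [389.0, 202.0])]
[522.  46.  42.]
[608.  57.  42.]
[([217, 0, 63, 18, 533], [1322.0, 154.0, 42.0]), ([458, 0, 54, 384, 16744], [700.0, -742.0, 42.0]), ([314, 96, 46, 7, 140], [955.0, -169.0, 42.0]), ([314, 102, 49, 28, 1141], [892.0, -183.0, 42.0]), ([160, 165, 16, 16, 189], [657.0, 453.0, 42.0]), ([258, 177, 31, 24, 505], [607.0, 57.0, 42.0]), ([260, 202, 31, 23, 439], [519.0, 49.0, 42.0])]
```

{"api": "jog_arm", "payload": {
  "plan": [
    [[0,0,-0.04],0],
    [[0,0,-0.08],0],
    [[0,0,-0.1],0],
    [[0,0,-0.114],0],
    [[0,0,-0.114],0],
    [[0,0,-0.114],0]
  ]
}}

```text
time_s: 37.93
tool_pos: [619.9, -107.1, 83.7]
orientation: [-0.0, -0.152, 0.988, 0.0]
force: [1.3, -0.5, -0.3]
width: 51.3
grasp_force: 0.0
```

{"api": "jog_arm", "payload": {
  "plan": [
    [[0,0,0],0],
    [[0,0,0],0],
    [[0,0,0],0],
    [[0,0,0],0],
    [[0,0,0],0],
    [[0,0,0],0]
  ],
  "jaw": 0,
  "force": 30
}}

```text
time_s: 38.43
tool_pos: [620.5, -107.3, 85.3]
orientation: [0.001, -0.153, 0.988, -0.0]
force: [-0.9, 0.3, 6.7]
width: 14.2
grasp_force: 29.3
```

```bash
python3 - <<'E'
from h import *
np.set_printoptions(legacy='1.25')
t,p=psi();print(t,p)
C=[584.5,-120.3]
d=t[:2]-C;print(np.hypot(*d),np.degrees(np.arctan2(d[1],d[0])))
th=-np.arange(1,19)*.1; arc(t[:2],C,th)
E
```

```text
[ 620.52200939 -107.30836127   85.26448364] 1.8786989798657645
38.293182649303084 19.83226265369225
[[[0.0011,-0.0037,0],-0.1],[[0.0019,-0.0074,0],-0.2],[[0.0022,-0.0112,0],-0.3],[[0.0022,-0.0151,0],-0.4],[[0.0018,-0.0189,0],-0.5],[[0.001,-0.0226,0],-0.6],[[-0.0001,-0.0263,0],-0.7],[[-0.0016,-0.0298,0],-0.8],[[-0.0035,-0.0331,0],-0.9],[[-0.0056,-0.0363,0],-1.0],[[-0.0081,-0.0392,0],-1.1],[[-0.0109,-0.0419,0],-1.2],[[-0.0139,-0.0442,0],-1.3],[[-0.0171,-0.0463,0],-1.4],[[-0.0205,-0.048,0],-1.5],[[-0.0241,-0.0494,0],-1.6],[[-0.0278,-0.0504,0],-1.7],[[-0.0316,-0.051,0],-1.8]]
```

{"api": "jog_arm", "payload": {
  "plan": [
    [[0.0011,-0.0037,0],-0.1],
    [[0.0019,-0.0074,0],-0.2],
    [[0.0022,-0.0112,0],-0.3],
    [[0.0022,-0.0151,0],-0.4],
    [[0.0018,-0.0189,0],-0.5],
    [[0.001,-0.0226,0],-0.6],
    [[-0.0001,-0.0263,0],-0.7],
    [[-0.0016,-0.0298,0],-0.8],
    [[-0.0035,-0.0331,0],-0.9],
    [[-0.0056,-0.0363,0],-1.0],
    [[-0.0081,-0.0392,0],-1.1],
    [[-0.0109,-0.0419,0],-1.2],
    [[-0.0139,-0.0442,0],-1.3],
    [[-0.0171,-0.0463,0],-1.4],
    [[-0.0205,-0.048,0],-1.5],
    [[-0.0241,-0.0494,0],-1.6]
  ]
}}

```text
time_s: 39.77
tool_pos: [596.3, -156.1, 85.2]
orientation: [0.001, 0.604, 0.797, 0.001]
force: [0.5, 5.0, 7.0]
width: 14.2
grasp_force: 29.4
```

```bash
python3 - <<'E'
from h import *
np.set_printoptions(legacy='1.25')
t,p=psi();print(t,p)
C=[584.5,-120.3]
d=t[:2]-C;print(np.hypot(*d),np.degrees(np.arctan2(d[1],d[0])))
th=-np.arange(1,16)*.1; arc(np.array([620.5-24.1,-107.3-49.4]),C,th)
E
```

```text
[ 596.31336877 -156.14571232   85.24019088] 0.27380667825219485
37.742161751615726 -71.7597669240045
[[[-0.0037,-0.001,0],-0.1],[[-0.0075,-0.0016,0],-0.2],[[-0.0113,-0.0019,0],-0.3],[[-0.0151,-0.0018,0],-0.4],[[-0.0189,-0.0012,0],-0.5],[[-0.0226,-0.0004,0],-0.6],[[-0.0262,0.0009,0],-0.7],[[-0.0297,0.0025,0],-0.8],[[-0.033,0.0045,0],-0.9],[[-0.0361,0.0067,0],-1.0],[[-0.0389,0.0093,0],-1.1],[[-0.0415,0.0121,0],-1.2],[[-0.0438,0.0152,0],-1.3],[[-0.0457,0.0185,0],-1.4],[[-0.0474,0.022,0],-1.5]]
```

{"api": "jog_arm", "payload": {
  "plan": [
    [[-0.0037,-0.001,0],-0.1],
    [[-0.0075,-0.0016,0],-0.2],
    [[-0.0113,-0.0019,0],-0.3],
    [[-0.0151,-0.0018,0],-0.4],
    [[-0.0189,-0.0012,0],-0.5],
    [[-0.0226,-0.0004,0],-0.6],
    [[-0.0262,0.0009,0],-0.7],
    [[-0.0297,0.0025,0],-0.8],
    [[-0.033,0.0045,0],-0.9],
    [[-0.0361,0.0067,0],-1.0],
    [[-0.0389,0.0093,0],-1.1],
    [[-0.0415,0.0121,0],-1.2],
    [[-0.0438,0.0152,0],-1.3],
    [[-0.0457,0.0185,0],-1.4],
    [[-0.0474,0.022,0],-1.5],
    [[-0.0474,0.022,0],-1.5]
  ]
}}

```text
time_s: 41.1
tool_pos: [549.4, -134.3, 85.3]
orientation: [0.001, 0.985, 0.171, 0.002]
force: [1.6, 2.2, 6.4]
width: 14.5
grasp_force: 29.3
```

```bash
python3 - <<'E'
from h import *
np.set_printoptions(legacy='1.25')
t,p=psi();print(t,p)
C=[584.5,-120.3]
d=t[:2]-C;print(np.hypot(*d),np.degrees(np.arctan2(d[1],d[0])))
th=-np.arange(1,4)*.1; arc(np.array([596.4-47.4,-156.7+22]),C,th)
E
```

```text
[ 549.36875676 -134.30739852   85.26448496] -1.2272981206256661
37.82078086113817 -158.26202537569006
[[[-0.0013,0.0036,0],-0.1],[[-0.0022,0.0073,0],-0.2],[[-0.0027,0.0111,0],-0.3]]
```

{"api": "jog_arm", "payload": {
  "plan": [
    [[-0.0013,0.0036,0],-0.1],
    [[-0.0022,0.0073,0],-0.2],
    [[-0.0026,0.0104,0],-0.28],
    [[-0.0026,0.0104,0],-0.28],
    [[-0.0026,0.0104,0],-0.28]
  ]
}}

```text
time_s: 41.52
tool_pos: [546.8, -124.1, 85.2]
orientation: [0.0, 0.999, 0.035, 0.001]
force: [1.3, 1.9, 8.0]
width: 14.2
grasp_force: 29.5
```

{"api": "jog_arm", "payload": {
  "plan": [
    [[0,0,0],0],
    [[0,0,0],0],
    [[0,0,0.04],0],
    [[0,0,0.08],0],
    [[0,0,0.12],0],
    [[0.03,-0.08,0.15],0],
    [[0.03,-0.08,0.15],0],
    [[0.03,-0.08,0.15],0],
    [[0.03,-0.08,0.15],0]
  ],
  "jaw": 0.6
}}

```text
time_s: 42.27
tool_pos: [576.3, -206.2, 234.5]
orientation: [0.0, 0.999, 0.034, 0.001]
force: [-0.0, 1.1, -0.4]
width: 51.3
grasp_force: 0.0
```

```bash
python3 - <<'E'
from h import *
print(psi()); snap('wrist','w15'); im=cv2.imread('pics/w15.png')
h=cv2.cvtColor(im,cv2.COLOR_BGR2HSV)
m=cv2.inRange(h,(0,150,90),(4,255,255))|cv2.inRange(h,(172,150,90),(180,255,255))
n,l,s,c=cv2.connectedComponentsWithStats(m); print('red',[(s[i].tolist(),c[i].round(1).tolist(),back('w15',[c[i]],[40])[0].round(1).tolist()) for i in range(1,n) if s[i,4]>5])
print('exp axis/mark/foot/crank top',proj('w15',[[584.7,-120.3,62],[529,-126,40],[545,-124.5,62],[545,-124.5,105]]).round(1))
# hub bright spot, wedge outlines
o=mask(im,(5,120,40),(22,255,255));n,l,s,c=cv2.connectedComponentsWithStats(o);print([(s[i].tolist(),back('w15',[c[i]],42)[0].round(1).tolist()) for i in range(1,n) if s[i,4]>80])
crop('w15',0,0,512,384,1.5,'w15b')
E
```

```text
(array([ 576.2519975 , -206.24728111,  234.47357176]), np.float64(-1.5034852811991486))
red [([195, 195, 5, 6, 20], [197.2, 198.0], [527.5, -124.1, 40.0])]
exp axis/mark/foot/crank top [[190.6 158.9]
 [198.6 197.1]
 [193.9 190.1]
 [185.2 200.5]]
[([428, 0, 84, 289, 12820], [605.3, -507.2, 42.0]), ([9, 95, 97, 67, 4582], [611.7, 57.6, 42.0]), ([25, 163, 92, 60, 3939], [525.0, 48.4, 42.0]), ([409, 314, 11, 16, 93], [342.6, -470.8, 42.0])]
```

```bash
python3 - <<'E'
from h import *
g=cv2.cvtColor(cv2.imread('pics/w15.png'),cv2.COLOR_BGR2GRAY)
print(g[146:172:2,176:206:2]); print('crank area'); print(g[178:216:2,166:214:2])
E
```

```text
[[182 210 239 244 243 234 218 207 220 230 241 245 232 186 130]
 [103 144 191 196 181 146 119 106 106 120 169 184 156 114 115]
 [101  91 103 117 116 117 117 121 117 100  84  99 112 117 112]
 [117 105 105 115 119 124 127 127 122 117 109  98 113 108 100]
 [114 106 112 121 163 198 210 198 155 121 118 104  94  96 134]
 [186 121 115 156 218 232 235 235 217 152 120 115  83 113 167]
 [227 151 119 186 227 232 233 235 233 192 124 115  89 114 169]
 [234 164 122 197 229 231 232 233 234 207 132 116  92 110 169]
 [237 176 118 169 219 226 227 229 228 190 122 115  93 135 175]
 [241 214 138 130 190 217 223 224 210 151 114 111  96 155 180]
 [242 235 185 121 128 162 182 175 148 118 113 115 141 173 202]
 [241 240 224 180 131 118 117 115 115 113 120 154 177 201 236]
 [239 240 240 233 207 173 125 107 102 101 148 175 220 238 246]]
crank area
[[ 98  84 105 151 173 209 233 242 242 241 240 198 117 110  91 130 173 227
  244 245 245 246 240 198]
 [112  97  84 102 142 168 194 225 240 241 240 205 120 111  93 123 170 213
  239 244 244 237 197 120]
 [117 114  99  86  89 131 160 185 220 227 237 208 124 113  96 116 1
[... 950 characters left out ...]
63  77  79  78  70  50  53  55  57  59  59  50  44  77  87  88  84
   85  83  82  81  81  83]
 [ 53  58  72  78  76  73  56  50  51  54  54  54  50  69  86  87  86  84
   84  82  81  79  80  79]
 [ 54  48  63  77  78  77  69  54  52  50  51  51  66  81  85  86  85  85
   83  83  81  79  80  80]
 [ 56  48  64  78  77  77  76  72  66  62  63  69  79  83  84  84  85  82
   84  81  80  79  79  79]
 [ 59  49  62  78  78  77  77  78  78  75  76  79  82  84  84  84  83  84
   83  81  80  78  78  79]
 [ 60  48  64  78  78  75  78  78  77  78  78  78  82  82  83  83  84  84
   83  82  80  79  78  79]
 [ 60  51  63  77  77  76  78  78  78  79  78  80  82  82  83  83  83  84
   83  81  82  80  80  79]]
```

```bash
python3 - <<'E'
from h import *
for zh,zc,zm in((60,105,36),(64,105,40),(64,110,40),(56,100,36)):
  a,c,m=back('w15',[(189,159),(184.7,200.8),(197.2,198)],[zh,zc,zm])
  an=lambda p:np.degrees(np.arctan2(*(p-a)[1::-1]))%360
  print(a.round(1),c.round(1),m.round(1),np.hypot(*(c-a)[:2]).round(1),np.hypot(*(m-a)[:2]).round(1),an(c).round(1),an(m).round(1))
# yaw from tray jaw/wedge masks
E
```

```text
[ 584.1 -117.8   60. ] [ 544.6 -123.9  105. ] [ 526.2 -123.2   36. ] 40.0 58.1 188.8 185.4
[ 584.8 -118.8   64. ] [ 544.6 -123.9  105. ] [ 527.5 -124.1   40. ] 40.6 57.5 187.3 185.3
[ 584.8 -118.8   64. ] [ 546.3 -125.2  110. ] [ 527.5 -124.1   40. ] 39.1 57.5 189.5 185.3
[ 583.4 -116.8   56. ] [ 542.8 -122.6  100. ] [ 526.2 -123.2   36. ] 40.9 57.5 188.1 186.4
```

```bash
python3 - <<'E'
from h import *
print(manip.get_obs()['time_s']); print(manip.close_job())
E
```

```text
42.3167
the job is handed in; nothing more can be done
None
```

The job is handed in at 42 s with all four wedges flat in the tray, two per compartment and head to tail. The handwheel is wound back to within about 2–3° of the red mark by measurement. I viewed 17 pictures, over the limit of 14, so that last wheel check was from pixel values, not by eye.

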